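# Jar on the shaker ledge, retaining bar through both bushings

### The job

Stand the short straight-sided amber jar upright in the middle of the shaker's narrow raised ledge and let go of it; then take the retaining bar from its rest by the black handle and, from the robot's left, thread it through the left bushing and on through the right one until its tip clearly pokes out beyond the right bushing. Finish still gripping the bar in place, spanning both bushings (a colleague will tighten the lock screws), with the jar still standing on the ledge and the other bench things left where they were.

Things in the scene. Friction and masses are not known exactly. Their poses are not given: they have to be found in the camera images.
- jar: Short straight-sided amber jar with wide black cap and paper label: diameter 44 mm, height 80 mm (cap: top 16 mm, 43 mm across), about 150 g. Origin at the centre of its underside, z up. Starts standing on the table to the robot's right; its place is swapped at random with a tall bottle's and a conical flask's.
- shaker: White bench shaker, fixed: housing 170 (x) x 160 (y) x 50 mm high, carrying the ledge and, on two aluminium cheeks (100 mm inside to inside, tops 100 mm above the table), a brass bushing each. Origin at the centre of its underside; its y axis runs along the bushings from the right one to the left one, up to 0.3 rad off the world's y. Bushing tops 122 mm above the table, lock screws 128 mm.
- ledge (a point): Centre of the top face of the narrow ledge, 70 mm above the table, axes as the shaker: the ledge is 50 mm deep (x) and 94 mm long (y), between the two cheeks. The jar belongs here; the bushing line runs 38 mm to the +x side of this point and 40 mm above it.
- bush_left (a point): Centre of the outer (left, +y) face of the left bushing, 110 mm above the table; axes as the shaker, bore along y. Bushing 16 mm long, bore 14 mm, outside 24 mm; the last 4 mm at the left face flares to about 18 mm as a lead-in. The bar enters here, moving along the shaker's -y.
- bush_right (a point): Centre of the outer (right, -y) face of the right bushing, 122 mm from bush_left along the shaker's -y, same height and bore; it is of the same make, flared on its left face, which lies 16 mm to the left of this point. The bar comes out here.
- bar: Retaining bar, about 80 g: black round handle 16 mm thick and 50 mm long, then a straight steel shaft 10 mm thick and 150 mm long, its last 7 mm tapered. Origin at the middle of the handle, on the axis; x axis along the bar from the handle to the tip. It starts lying level on the rest, axis 55 mm above the table, handle on the left and tip pointing to the robot's right (up to about 0.5 rad off).
- bar_tip (a point): The tapered tip end of the bar's shaft, on its axis, 175 mm along the bar's x from the middle of the handle.
- bar_neck (a point): Where the shaft leaves the handle, on the axis, 25 mm from the middle of the handle. The handle is too thick for the bore.
- bar_rest: Grey rest for the bar, fixed: base 150 x 50 x 8 mm and two V posts up to 66 mm above the table, 102 mm apart, 8 mm thick, which carry the shaft about 38 and 140 mm from the middle of the handle; the handle is free on all sides. Origin at the centre of its underside, x along the bar towards the tip. The bar lifts straight up.
- tall_bottle: Bystander: tall amber bottle, 46 mm across, 130 mm tall, narrow neck. Leave it.
- flask: Bystander: clear conical flask, 68 mm across the foot, 88 mm tall. Leave it.
- dish: Bystander: white porcelain dish, 90 mm across, 35 mm tall, beyond the shaker. Leave it.
- beaker: Bystander: clear beaker, 68 mm across, 90 mm tall, far left. Leave it.
- glass_rod: Bystander: clear glass stirring rod, 8 mm thick, 180 mm long, lying on the table to the left of the shaker. Leave it.
- spatula: Bystander: wooden-handled spatula, 180 mm long, lying beyond the shaker. Leave it.
- mortar: Bystander: white mortar bowl, 84 mm across, 50 mm tall, far right. Leave it.

How it is judged (in metres and radians):
On the way, in this order (a step that is already met when the one before it is completed fails the run):
1. the jar stands upright on the ledge, released (x of jar in the frame of ledge between -0.016 and 0.016 m and y of jar in the frame of ledge between -0.024 and 0.024 m and z of jar in the frame of ledge between -0.004 and 0.004 m and angle between jar's own z axis and vertical below 0.08 rad and contact force between the fingers and jar below 0.1 N), for 0.3 s.
2. the gripped bar's tip has gone through the left bushing, along its axis, the jar standing (all of step 1 and contact force between the fingers and bar above 2 N and y of bar_tip in the frame of bush_left between -0.1 and -0.018 m and y of bar_neck in the frame of bush_left above 0 m and x of bar_tip in the frame of bush_left between -0.005 and 0.005 m and z of bar_tip in the frame of bush_left between -0.005 and 0.005 m and angle between the x axis of bar and the y axis of shaker, either way round below 0.1 rad), for 0.1 s.
At the end, for the whole second after the job is handed in: Fingers still grip the bar, at rest, spanning both bushings from the left: tip 5 mm or more beyond the right one, within 5 mm of the bore axis and 0.1 rad. Jar upright on the ledge, within 16 mm of its centre across and 24 mm along, untouched. No bystander moved over 30 mm (all of step 1 and contact force between the fingers and bar above 2 N and y of bar_tip in the frame of bush_right below -0.005 m and y of bar_neck in the frame of bush_left above -0.006 m and linear speed of each of bar, jar below 0.02 m/s and height (world z) of bar_neck between 0.098 and 0.122 m and x of bar_tip in the frame of bush_left between -0.005 and 0.005 m and z of bar_tip in the frame of bush_left between -0.005 and 0.005 m and angle between the x axis of bar and the y axis of shaker, either way round below 0.1 rad); the arm keeps its last pose, push and grip.
It fails at once if another thing on the bench is disturbed (moved more than 30 mm) (distance of any of tall_bottle, flask, dish, beaker, glass_rod, spatula, mortar from where it was at the start of the episode above 0.03 m).
It also fails if it takes over 64 s, if anything falls off the work surface, if the arm or the gripper's body presses on something with over 40 N, if the wrist force passes 120 N, or if a joint passes its speed limit or range.

### The arm

A 7-joint arm with a two-finger parallel gripper is mounted at the origin on the work surface. World frame = base frame: x ahead of the robot, y to its left, z up, the work surface at z = 0. Lengths are in mm, angles in rad, forces in N, time in s.
With the tool pointing down it reaches from about 400 to 875 mm from the base axis. Payload 4.4 kg.
Tool frame: the origin (TCP) lies at the very end of the fingers, on their centre line; the grasp point (between the pads) lies 19 mm behind it; y points along the fingers, z is the direction in which the jaws open and shut, and the axes are right-handed (so a half turn about y gives the same grasp; the last joint's range is limited). The gripper opens to 85 mm and grips with 20 to 120 N. Pads are 22 mm wide; open, the fingers measure 114 mm over their backs; the gripper's body (76 mm by 85 mm) begins 54 mm behind the grasp point. The pads swing forward as they close: fully open they stand 13 mm farther back than shut.
Start: joints at [-1.186, 0.628, 0.038, 1.517, -0.027, 0.996, -0.02], TCP at [283.174, 585.09, 205.913] pointing down, gripper open.
Joint ranges: [-3.06, 3.06], [-0.37, 2.12], [-1.25, 1.32], [0.18, 2.47], [-1.1, 4.24], [0.23, 1.98], [-2.94, 2.94]. Speed limits (rad/s): [2.57, 2.57, 3.14, 3.14, 3.14, 3.14, 3.14].

### API

Orientations are given as [roll, pitch, yaw] about the fixed x, y, z axes, in that order (R = Rz(yaw) Ry(pitch) Rx(roll)).
In Python, from cell import read_state, get_image, finish_job gives the robot as it stands. The module is installed in compiled form; this text tells all that it offers.
- The arm moves only by the tool servo_tool, never from a script. Its argument "increments" is a list of rows, each an object of numbers: "dx", "dy", "dz": the shift along the world's x, y, z in cm; "ax", "ay", "az": the turn, a rotation vector about the world's x, y, z in rad; "claw": the closure, from -1 (fully open) to 1 (shut). A call has 1 to 8 rows; each row is the pose to reach, as a shift and turn from the pose commanded when the call began; what a row does not reach only later rows make up. A row lasts 1/12 s, in which the tool goes at most 41.7 mm and 7.16 degrees, less where a joint would pass 70% of its speed; a pose out of reach is approached as far as the arm can. A call with a gripper value outside its range is refused whole. The fingers move at their own pace and stop on an object; the grip force is fixed at half the most. Time passes only in rows, so rows that repeat a pose let the fingers close. It gives the time, the measured TCP pose, the force and the opening at its end, in the units of the state.
- read_state(): the state, without advancing time (a new reading comes with each control period).
- get_image(name): name is "side" or "top" or "wrist"; returns a dict with "color" (400x640x3 uint8, red, green, blue), "fov_y" (degrees; the focal length in pixels is half the picture's height over the tangent of half this angle, whatever the lens; pixels are square), "cx", "cy" (the principal point, pixels), "R" (3x3) and "t" (3): a world point X has camera coordinates R X + t. Camera axes: x right, y down, z forward; pixel columns grow to the right and rows downward; lengths in mm; the calibration is good to about 2 mm. A picture is of the moment at which its call begins. There is no depth.
- finish_job(): hands the job in, once; it reports no verdict.
The state is a dict: "clock": time; "qpos": joint angles; "qd": joint speeds; "tau": joint torques, N m; "eef_pos": TCP position; "tool_rot": TCP orientation; "force": force on the tool from outside, world axes, zero at the start; "torque": the same for the moment, N m; "width": finger opening in mm.
Only numpy, scipy, OpenCV 4.12 (cv2) and the standard library are available. Lean on these libraries where they do the work, as an engineer would, in place of code of your own. Each camera call takes 0.05 s, during which the arm holds its last target.

## Working session

There is one attempt and no reset: what is moved stays moved. The work goes in short steps, Python scripts to look and compute and a tool call to move; the robot and the scene stay as the last step left them, time stands still between calls to the robot, and variables do not carry over. Pictures are saved under pics/ and viewed, and the job is handed in when it is done.

Besides the shell and the picture viewer there is one more tool, called after ">>>" as name([rows], argument=value, ...), one row to a line, values as JSON. servo_tool: Moves the arm, as the interface text tells. Its arguments: {"type":"object","properties":{"increments":{"type":"array","items":{"type":"object","properties":{"dx":{"type":"number"},"dy":{"type":"number"},"dz":{"type":"number"},"ax":{"type":"number"},"ay":{"type":"number"},"az":{"type":"number"},"claw":{"type":"number"}}}}},"required":["increments"]}

```bash
mkdir -p pics; cat > h.py <<'E'
import numpy as np, cv2
from cell import read_state, get_image, finish_job
def shot(n,f):
    d=get_image(n); cv2.imwrite('pics/'+f,d['color'][:,:,::-1]); return d
def K(d):
    f=200/np.tan(np.radians(d['fov_y'])/2); return f,d['cx'],d['cy']
def ray(d,u,v):
    f,cx,cy=K(d);R=np.array(d['R']);t=np.array(d['t'])
    return -R.T@t, R.T@np.array([(u-cx)/f,(v-cy)/f,1])
def onz(d,u,v,z):
    o,r=ray(d,u,v); return o+r*(z-o[2])/r[2]
def proj(d,X):
    f,cx,cy=K(d);c=np.array(d['R'])@np.array(X,float)+np.array(d['t']); return np.array([f*c[0]/c[2]+cx,f*c[1]/c[2]+cy])
E
python3 - <<'E'
from h import *
import pickle
s=read_state();print({k:np.round(v,3).tolist() for k,v in s.items()})
for n in ['side','top','wrist']:
    d=shot(n,n+'0.png');pickle.dump(d,open(n+'0.pkl','wb'));print(n,{k:np.round(v,3).tolist() for k,v in d.items() if k!='color'}, np.round(ray(d,320,200)[0]))
E
```

```text
{'clock': 0.0, 'qpos': [-1.186, 0.629, 0.038, 1.518, -0.027, 0.996, -0.02], 'qd': [0.002, 0.001, -0.002, -0.001, 0.001, -0.001, 0.001], 'tau': [-0.001, -56.342, 1.226, -19.345, 0.011, 0.011, -0.0], 'eef_pos': [282.86, 584.48, 204.984], 'tool_rot': [-1.573, 0.0, -0.451], 'force': [-0.3, 0.204, -0.716], 'torque': [-0.006, 0.023, 0.035], 'width': 85.596}
side {'fov_y': 43.753, 'cx': 314.924, 'cy': 204.206, 'R': [[0.97, -0.243, 0.024], [-0.12, -0.56, -0.82], [0.213, 0.792, -0.572]], 't': [-572.992, 145.309, 1184.656]} [ 321. -996.  811.]
top {'fov_y': 53.43, 'cx': 320.388, 'cy': 198.251, 'R': [[0.008, -1.0, -0.0], [-0.984, -0.008, -0.176], [0.176, 0.002, -0.984]], 't': [9.409, 569.21, 892.014]} [403.  12. 978.]
wrist {'fov_y': 66.293, 'cx': 318.821, 'cy': 199.607, 'R': [[0.436, 0.9, -0.002], [0.863, -0.417, 0.285], [0.255, -0.126, -0.959]], 't': [-648.614, -37.604, 379.262]} [218. 616. 373.]
```

View pics/top0.png

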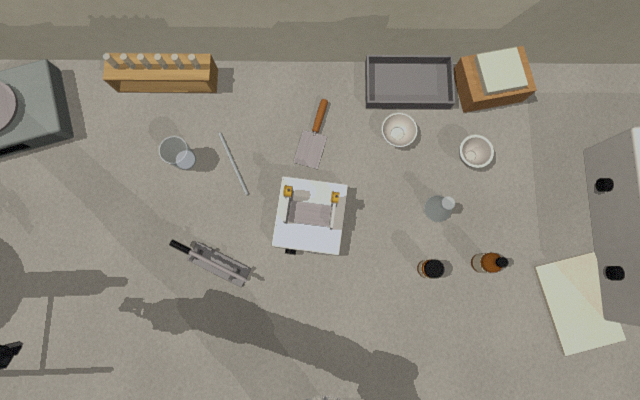

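View pics/side0.png

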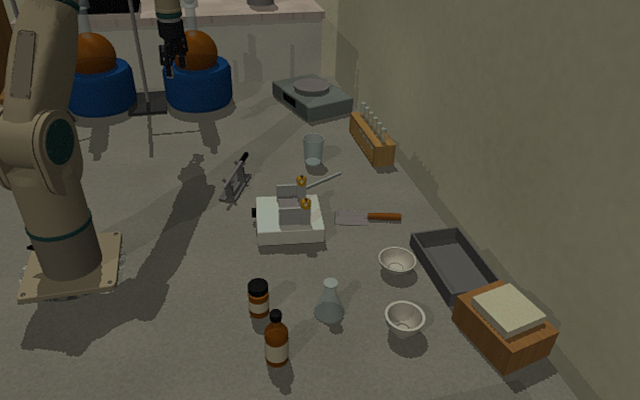

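View pics/wrist0.png

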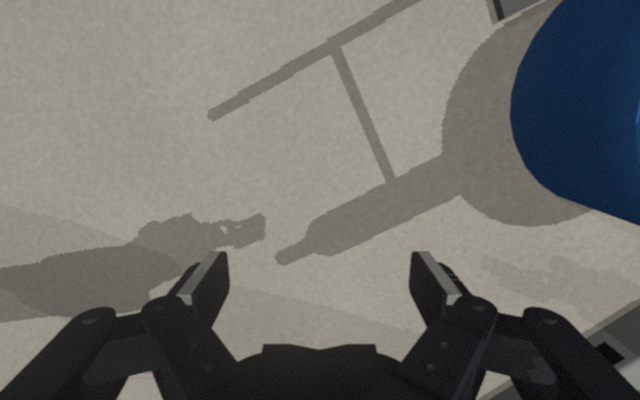

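The top view shows the jar at about (432,268), the tall bottle at (492,262), the flask at (440,207), the shaker at (310,215), and the bar handle at (180,246). Next I'll zoom in to measure.

```bash
python3 - <<'E'
import cv2
a=cv2.imread('pics/top0.png')
z=lambda r0,r1,c0,c1,s:cv2.resize(a[r0:r1,c0:c1],None,fx=s,fy=s,interpolation=cv2.INTER_CUBIC)
cv2.imwrite('pics/z1.png',z(170,260,265,355,6)); cv2.imwrite('pics/z2.png',z(235,290,165,255,8)); cv2.imwrite('pics/z3.png',z(245,290,410,520,7))
a=cv2.imread('pics/side0.png')
cv2.imwrite('pics/z4.png',z(140,250,215,345,6))
E
```

```text
(no output)
```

View pics/z1.png

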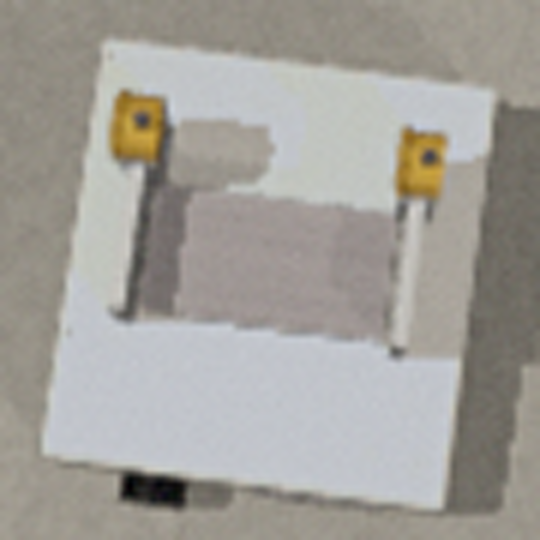

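View pics/z2.png

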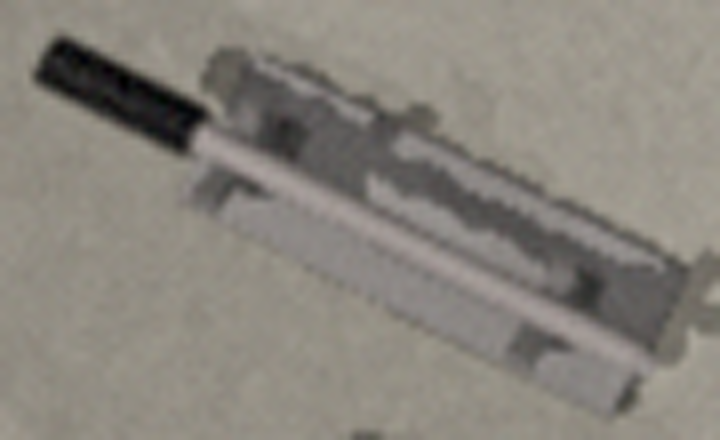

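View pics/z3.png

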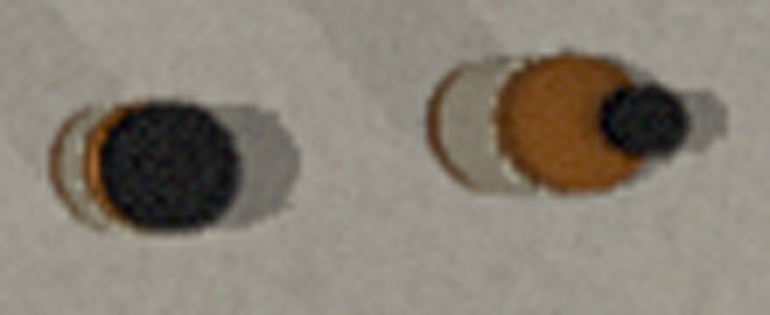

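View pics/z4.png

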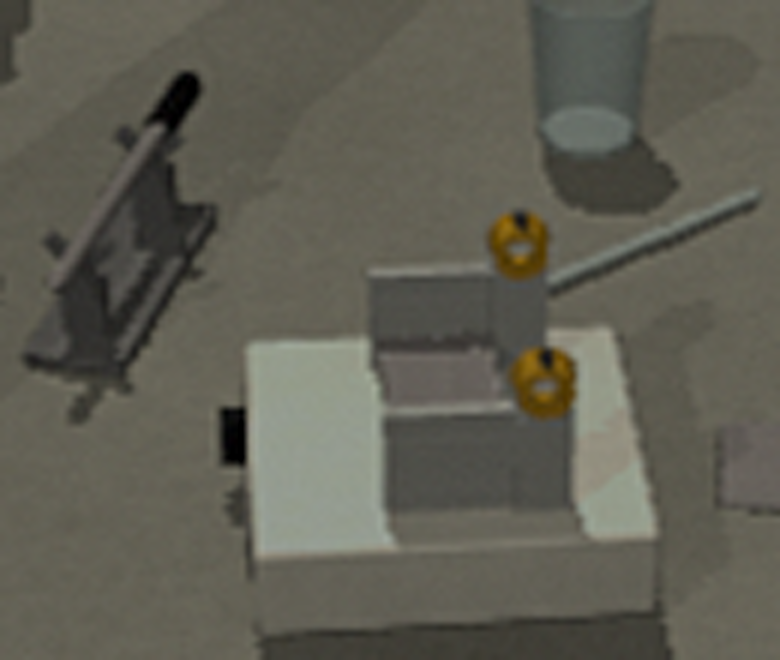

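```bash
python3 - <<'E'
from h import *
import pickle
T=pickle.load(open('top0.pkl','rb'));S=pickle.load(open('side0.pkl','rb'))
P=lambda d,u,v,s,c0,r0,z: onz(d,(u+.5)/s-.5+c0,(v+.5)/s-.5+r0,z)
print('housing corners z50'); cs=[]
for u,v in [(107,42),(495,92),(445,508),(42,455)]:
    c=P(T,u,v,6,265,170,50);cs.append(c);print(np.round(c,1))
cs=np.array(cs);print('sides',[np.linalg.norm(cs[i]-cs[i-1]).round(1) for i in range(4)],'centre',cs.mean(0))
ex=(cs[0]+cs[1]-cs[2]-cs[3]);ey=(cs[0]+cs[3]-cs[1]-cs[2])
print('yaw',np.arctan2(ex[1],ex[0]),np.arctan2(-ey[0],ey[1]))
yaw=np.arctan2(ex[1]-ey[0],ex[0]+ey[1]);print(yaw)
print('top screws', P(T,142,120,6,265,170,127),P(T,429,157,6,265,170,127))
print('side bores: right outer',P(S,543,386,6,215,140,110),'left inner',P(S,519,246,6,215,140,110))
print('ledge corners z70',[P(T,u,v,6,265,170,70).round(1) for u,v in [(190,190),(398,210),(385,340),(140,318)]])
print('bar: handle ends', [P(T,u,v,8,165,235,55).round(1) for u,v in [(50,60),(197,137),(648,362)]])
print('cap', P(T,170,166,7,410,245,80))
print('bottle cap',P(T,645,120,7,410,245,130))
E
```

```text
housing corners z50
[621.2 105.5  50. ]
[602.1 -49.4  50. ]
[437.9 -29.5  50. ]
[456.9 126.5  50. ]
sides [np.float64(165.6), np.float64(156.1), np.float64(165.4), np.float64(157.2)] centre [529.52336702  38.26562451  50.        ]
yaw -0.1240732115099705 -0.1222959167348151
-0.12320896150039534
top screws [574.10027296  84.27999539 127.        ] [561.24771815 -20.23112569 127.        ]
side bores: right outer [558.23300857 -19.65913007 110.        ] left inner [572.33594751  87.18545045 110.        ]
ledge corners z70 [array([558.1,  69.9,  70. ]), array([550.9, -10.5,  70. ]), array([500.6,  -5.7,  70. ]), array([508.3,  88.1,  70. ])]
bar: handle ends [array([462.5, 359.4,  55. ]), array([440.7, 315.4,  55. ]), array([378.3, 182.8,  55. ])]
cap [ 407.530897   -239.86465537   80.        ]
bottle cap [ 422.10748622 -369.42091542  130.        ]
```

```bash
python3 - <<'E'
import cv2
a=cv2.imread('pics/top0.png')
cv2.imwrite('pics/z5.png',cv2.resize(a[185:285,405:520],None,fx=6,fy=6,interpolation=cv2.INTER_CUBIC))
E
```

```text
(no output)
```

View pics/z5.png

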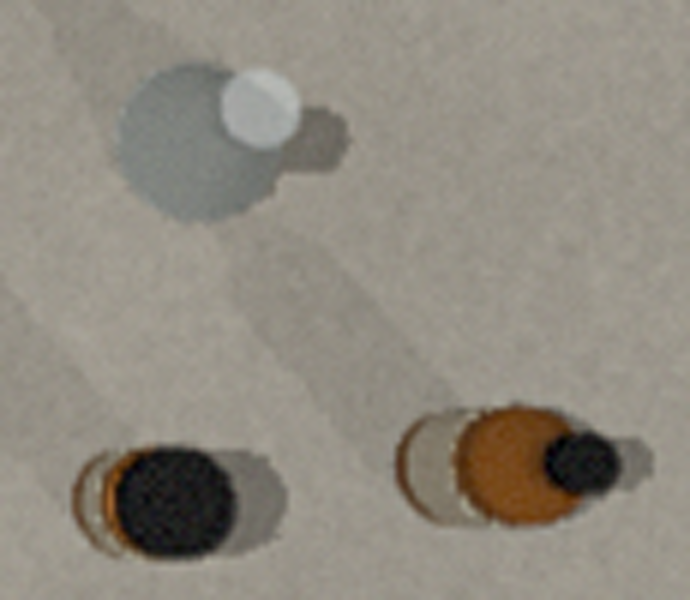

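```bash
python3 - <<'E'
from h import *
import pickle
T=pickle.load(open('top0.pkl','rb'));S=pickle.load(open('side0.pkl','rb'))
print('flask neck z88',onz(T,448.5,203,88),'foot',onz(T,438,208,0), 'side foot',onz(S,329,309,0))
print('jar side cap',onz(S,258.5,286,80),'bottle base',onz(T,485,262.5,0))
print('jar base left edge',onz(T,410+50/7,245+165/7,0))
# cap circle
m=(T['color'].max(2)<45).astype(np.uint8)[245:290,410:460]
n,l,st,c=cv2.connectedComponentsWithStats(m);i=1+np.argmax(st[1:,4]);print(c[i]+[410,245],st[i],onz(T,*(c[i]+[410,245]),80))
E
```

```text
flask neck z88 [ 553.8170443  -277.00808068   88.        ] foot [ 555.86487574 -278.87035962    0.        ] side foot [ 555.32612274 -268.71459056    0.        ]
jar side cap [ 406.77977825 -246.62541771   80.        ] bottle base [ 422.78085905 -387.19603072    0.        ]
jar base left edge [ 406.90019044 -221.79880884    0.        ]
[433.69565217 268.24637681] [ 14  15  20  18 276] [ 407.61422923 -239.50884743   80.        ]
```

>>> servo_tool([
  {"dx": 2, "dy": -3.5, "dz": 0.5, "az": -0.11},
  {"dx": 4, "dy": -7, "dz": 1, "az": -0.22},
  {"dx": 6, "dy": -10.5, "dz": 1.5, "az": -0.33},
  {"dx": 8, "dy": -14, "dz": 2, "az": -0.44},
  {"dx": 10, "dy": -17.5, "dz": 2.5, "az": -0.55},
  {"dx": 12, "dy": -21, "dz": 3, "az": -0.66},
  {"dx": 14, "dy": -24.5, "dz": 3.5, "az": -0.77},
  {"dx": 16, "dy": -28, "dz": 4, "az": -0.88},
])

```text
invalid input at $.increments[0]: expected keys dx, dy, dz, ax, ay, az, claw
```

>>> servo_tool([
  {"dx": 2, "dy": -3.5, "dz": 0.5, "ax": 0, "ay": 0, "az": -0.11, "claw": -1},
  {"dx": 4, "dy": -7, "dz": 1, "ax": 0, "ay": 0, "az": -0.22, "claw": -1},
  {"dx": 6, "dy": -10.5, "dz": 1.5, "ax": 0, "ay": 0, "az": -0.33, "claw": -1},
  {"dx": 8, "dy": -14, "dz": 2, "ax": 0, "ay": 0, "az": -0.44, "claw": -1},
  {"dx": 10, "dy": -17.5, "dz": 2.5, "ax": 0, "ay": 0, "az": -0.55, "claw": -1},
  {"dx": 12, "dy": -21, "dz": 3, "ax": 0, "ay": 0, "az": -0.66, "claw": -1},
  {"dx": 14, "dy": -24.5, "dz": 3.5, "ax": 0, "ay": 0, "az": -0.77, "claw": -1},
  {"dx": 16, "dy": -28, "dz": 4, "ax": 0, "ay": 0, "az": -0.88, "claw": -1},
])

```text
clock: 0.82
eef_pos: [443.6, 303.3, 246.1]
tool_rot: [-1.571, 0.0, -1.336]
force: [0.9, 0.6, 0.0]
width: 85.4
```

```bash
python3 - <<'E'
from h import *
import pickle
d=shot('wrist','w1.png');pickle.dump(d,open('w1.pkl','wb'))
E
```

```text
(no output)
```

View pics/w1.png

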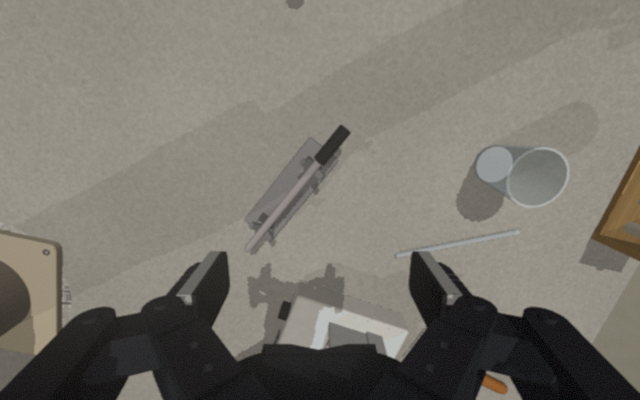

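```bash
python3 - <<'E'
from h import *
import pickle
d=pickle.load(open('w1.pkl','rb'))
a=cv2.imread('pics/w1.png')
cv2.imwrite('pics/z6.png',cv2.resize(a[115:260,235:360],None,fx=4,fy=4,interpolation=cv2.INTER_CUBIC))
m=((d['color'].max(2)<50).astype(np.uint8))[120:175,305:360]
n,l,st,c=cv2.connectedComponentsWithStats(m);i=1+np.argmax(st[1:,4]);print(c[i]+[305,120],st[i])
pts=np.argwhere(l==i)[:,::-1]+[305,120]
r=cv2.minAreaRect(pts.astype(np.float32));print(r)
h=onz(d,*(c[i]+[305,120]),55);tip=onz(d,250,249,55);print(h,tip,np.linalg.norm(h-tip))
for f in cv2.boxPoints(r): print(onz(d,*f,55).round(1))
E
```

```text
[329.24390244 149.10365854] [ 11  12  33  32 164]
((331.6032409667969, 145.0025634765625), (11.029668807983398, 40.731285095214844), 38.290164947509766)
[449.45592916 331.96724103  55.        ] [381.34691624 184.54111918  55.        ] 162.39858079158273
[435.2 318.4  55. ]
[454.8 360.7  55. ]
[466.4 355.6  55. ]
[447.  312.9  55. ]
```

View pics/z6.png

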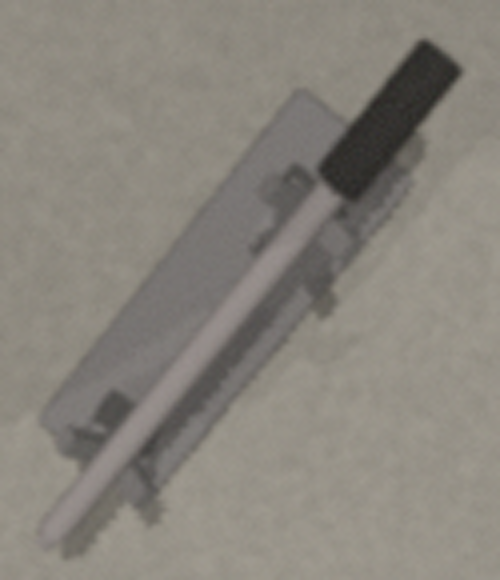

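>>> servo_tool([
  {"dx": 0.5, "dy": -4, "dz": 0, "ax": 0, "ay": 0, "az": -0.1, "claw": -1},
  {"dx": 1, "dy": -8, "dz": 0, "ax": 0, "ay": 0, "az": -0.2, "claw": -1},
  {"dx": 1.5, "dy": -12, "dz": 0, "ax": 0, "ay": 0, "az": -0.3, "claw": -1},
  {"dx": 2, "dy": -16, "dz": 0, "ax": 0, "ay": 0, "az": -0.36, "claw": -1},
  {"dx": 1.5, "dy": -20, "dz": 0, "ax": 0, "ay": 0, "az": -0.36, "claw": -1},
  {"dx": 1, "dy": -24, "dz": 0, "ax": 0, "ay": 0, "az": -0.36, "claw": -1},
  {"dx": 0.5, "dy": -28, "dz": 0, "ax": 0, "ay": 0, "az": -0.36, "claw": -1},
  {"dx": 0, "dy": -32, "dz": 0, "ax": 0, "ay": 0, "az": -0.36, "claw": -1},
])

```text
clock: 1.53
eef_pos: [442.5, -16.4, 245.9]
tool_rot: [-1.571, 0.0, -1.69]
force: [0.9, -0.4, 0.3]
width: 85.7
```

```bash
python3 - <<'E'
from h import *
import pickle
d=shot('wrist','w2.png');pickle.dump(d,open('w2.pkl','wb'))
E
```

```text
(no output)
```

View pics/w2.png

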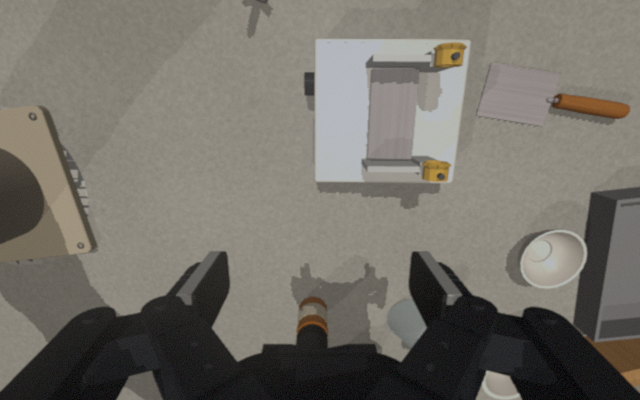

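>>> servo_tool([
  {"dx": 0, "dy": -4, "dz": 0, "ax": 0, "ay": 0, "az": 0, "claw": -1},
  {"dx": 0, "dy": -8, "dz": 0, "ax": 0, "ay": 0, "az": 0, "claw": -1},
  {"dx": -1, "dy": -12, "dz": 0, "ax": 0, "ay": 0, "az": 0, "claw": -1},
  {"dx": -2, "dy": -15, "dz": 0, "ax": 0, "ay": 0, "az": 0, "claw": -1},
  {"dx": -3, "dy": -18, "dz": 0, "ax": 0, "ay": 0, "az": 0, "claw": -1},
])

```text
clock: 2.0
eef_pos: [412.5, -196.5, 245.8]
tool_rot: [-1.571, -0.0, -1.691]
force: [0.2, 0.3, 0.0]
width: 85.4
```

```bash
python3 - <<'E'
from h import *
import pickle
d=shot('wrist','w3.png');pickle.dump(d,open('w3.pkl','wb'))
a=cv2.imread('pics/w2.png')
cv2.imwrite('pics/z7.png',cv2.resize(a[30:190,300:480],None,fx=4,fy=4,interpolation=cv2.INTER_CUBIC))
E
```

```text
(no output)
```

View pics/w3.png

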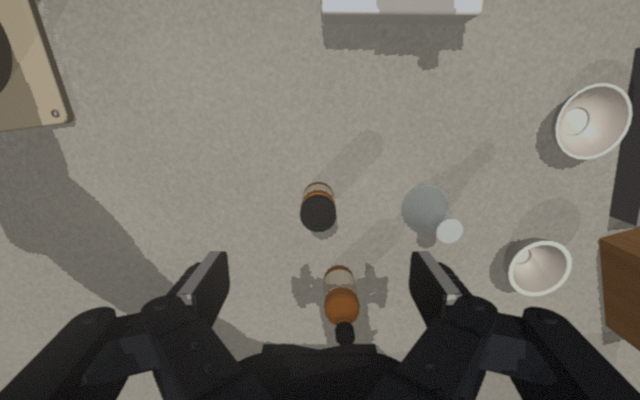

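View pics/z7.png

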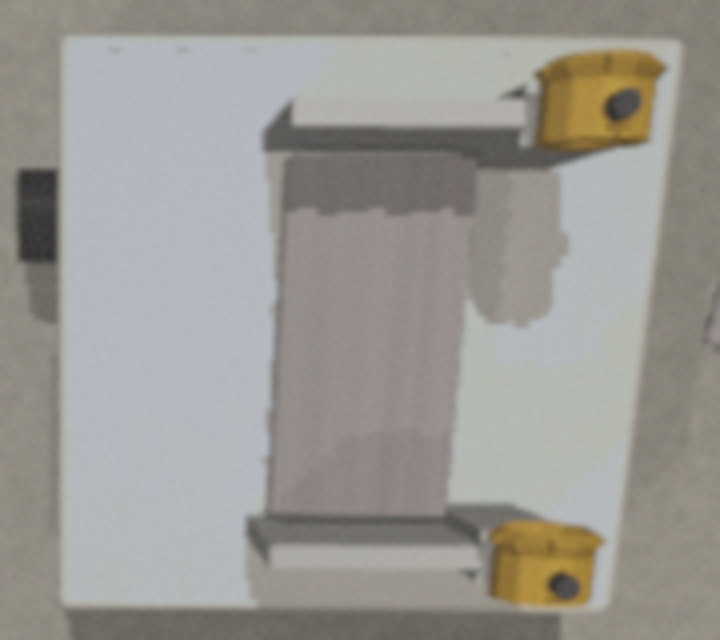

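```bash
python3 - <<'E'
from h import *
import pickle
d=pickle.load(open('w2.pkl','rb'));e=pickle.load(open('w3.pkl','rb'))
P=lambda u,v,z: onz(d,(u+.5)/4-.5+300,(v+.5)/4-.5+30,z)
a,b=P(624,104,128),P(565,585,128);v=a-b
print('screws',a,b,np.linalg.norm(v),'yaw',np.arctan2(-v[0],v[1]))
cs=np.array([P(*c,50) for c in [(62,36),(682,42),(607,607),(62,605)]]);print(cs.round(1),[np.linalg.norm(cs[i]-cs[i-1]).round(1) for i in range(4)],cs.mean(0))
for (i,j) in [(0,3),(1,2)]:
  w=cs[i]-cs[j];print(np.arctan2(-w[0],w[1]))
for (i,j) in [(1,0),(2,3)]:
  w=cs[i]-cs[j];print(np.arctan2(w[1],w[0]))
ls=np.array([P(*c,70) for c in [(288,152),(475,155),(445,517),(268,515)]]);print('ledge',ls.round(1),ls.mean(0))
m=((e['color'].max(2)<62).astype(np.uint8))[180:245,290:350]
n,l,st,c=cv2.connectedComponentsWithStats(m);i=1+np.argmax(st[1:,4]);print(c[i]+[290,180],st[i])
(x,y),r=cv2.minEnclosingCircle(np.argwhere(l==i)[:,::-1].astype(np.float32));print(x+290,y+180,r,onz(e,x+290,y+180,80),onz(e,*(c[i]+[290,180]),75))
s=read_state();print(s['eef_pos'],s['tool_rot'])
E
```

```text
screws [572.6580576   84.17225617 128.        ] [559.50789341 -19.70720114 128.        ] 104.70849282581683 yaw -0.12592082888996378
[[456.2 126.8  50. ]
 [621.1 105.6  50. ]
 [601.7 -48.5  50. ]
 [437.1 -28.1  50. ]] [np.float64(156.1), np.float64(166.3), np.float64(155.4), np.float64(165.9)] [529.0095568   38.96175459  50.        ]
-0.12251339844362479
-0.12536989079047303
-0.1277157547523259
-0.12294813895687134
ledge [[510.8  89.   70. ]
 [559.   82.5  70. ]
 [548.  -11.2  70. ]
 [498.6  -4.7  70. ]] [529.09396473  38.8822977   70.        ]
[317.79593909 212.98274112] [ 11  15  34  36 985]
317.78723335266113 212.95744705200195 17.998451232910156 [ 406.63050088 -239.33680162   80.        ] [ 406.41308934 -241.08142945   75.        ]
[ 409.99419328 -203.33128545  246.42868997] [-1.57038301 -0.00528465 -1.69923491]
```

```bash
python3 - <<'E'
from h import *
s=read_state();print(s['clock'],s['eef_pos'],s['tool_rot'],s['qd'],s['qpos'])
E
```

```text
2.05 [ 409.99419328 -203.33128545  246.42868997] [-1.57038301 -0.00528465 -1.69923491] [-0.0609197  -0.01359796 -0.00471109  0.01075262  0.0063799   0.00502869
 -0.16271284] [ 1.43998100e-03  3.33950327e-01  5.24436242e-01  1.98780201e+00
 -2.09996179e-01  8.70666452e-01  5.09258534e-01]
```

>>> servo_tool([
  {"dx": 0, "dy": 0, "dz": 0, "ax": 0, "ay": 0, "az": 0, "claw": -0.6},
  {"dx": 0, "dy": 0, "dz": 0, "ax": 0, "ay": 0, "az": 0, "claw": -0.6},
])

```text
clock: 2.22
eef_pos: [413.2, -194.7, 245.8]
tool_rot: [-1.571, 0.001, -1.692]
force: [0.9, 1.3, -1.1]
width: 68.5
```

```bash
cat > cap.py <<'E'
from h import *
e=shot('wrist','w4.png')
m=((e['color'].max(2)<62).astype(np.uint8))[170:245,290:350]
n,l,st,c=cv2.connectedComponentsWithStats(m);i=1+np.argmax(st[1:,4]);print(c[i]+[290,170],st[i])
(x,y),r=cv2.minEnclosingCircle(np.argwhere(l==i)[:,::-1].astype(np.float32));print(x+290,y+170,r,onz(e,x+290,y+170,80))
pp=np.argwhere(l==i)[:,::-1];top=pp[:,1].min()+170;bot=pp[:,1].max()+171;mid=(pp[:,0].min()+pp[:,0].max()+1)/2+290-.5
print(top,bot,onz(e,mid,bot-.5,80), onz(e,mid,top-.5,80),onz(e,mid,top-.5,64))
s=read_state();print(s['eef_pos'],s['tool_rot'])
E
python3 cap.py
```

```text
[317.57625384 214.62743091] [ 11  27  34  36 977]
317.7361812591553 214.560302734375 17.953460693359375 [ 406.88318823 -239.32897552   80.        ]
197 233 [ 403.8929038  -261.40675879   80.        ] [ 409.25613297 -217.8102216    80.        ] [ 408.63562597 -222.33659365   64.        ]
[ 413.50075028 -193.84927122  245.71891061] [-1.57113227e+00  8.05149983e-04 -1.68967980e+00]
```

>>> servo_tool([
  {"dx": -0.7, "dy": -2.5, "dz": -3, "ax": 0, "ay": 0, "az": 0, "claw": -0.6},
  {"dx": -0.7, "dy": -4.6, "dz": -6, "ax": 0, "ay": 0, "az": 0, "claw": -0.6},
  {"dx": -0.7, "dy": -4.6, "dz": -9.5, "ax": 0, "ay": 0, "az": 0, "claw": -0.6},
  {"dx": -0.7, "dy": -4.6, "dz": -13, "ax": 0, "ay": 0, "az": 0, "claw": -0.6},
  {"dx": -0.7, "dy": -4.6, "dz": -16.5, "ax": 0, "ay": 0, "az": 0, "claw": -0.6},
  {"dx": -0.7, "dy": -4.6, "dz": -19.5, "ax": 0, "ay": 0, "az": 0, "claw": -0.6},
  {"dx": -0.7, "dy": -4.6, "dz": -21.5, "ax": 0, "ay": 0, "az": 0, "claw": -0.6},
  {"dx": -0.7, "dy": -4.6, "dz": -22.2, "ax": 0, "ay": 0, "az": 0, "claw": -0.6},
])

```text
clock: 2.93
eef_pos: [405.4, -238.0, 21.0]
tool_rot: [-1.575, 0.003, -1.688]
force: [-0.4, -0.2, 0.3]
width: 68.7
```

>>> servo_tool([
  {"dx": 0, "dy": 0, "dz": 0, "ax": 0, "ay": 0, "az": 0, "claw": -0.3},
  {"dx": 0, "dy": 0, "dz": 0, "ax": 0, "ay": 0, "az": 0, "claw": -0.1},
  {"dx": 0, "dy": 0, "dz": 0, "ax": 0, "ay": 0, "az": 0, "claw": 0.2},
  {"dx": 0, "dy": 0, "dz": 0, "ax": 0, "ay": 0, "az": 0, "claw": 1},
  {"dx": 0, "dy": 0, "dz": 0, "ax": 0, "ay": 0, "az": 0, "claw": 1},
  {"dx": 0, "dy": 0, "dz": 0, "ax": 0, "ay": 0, "az": 0, "claw": 1},
])

```text
clock: 3.43
eef_pos: [407.1, -241.2, 25.0]
tool_rot: [-1.569, -0.001, -1.691]
force: [-0.0, 1.2, 5.6]
width: 41.8
```

```bash
python3 - <<'E'
from h import *
shot('side','s1.png');s=read_state();print(s['eef_pos'],s['width'],s['force'])
a=cv2.imread('pics/s1.png');cv2.imwrite('pics/s1z.png',cv2.resize(a[200:380,180:380],None,fx=3,fy=3))
E
```

```text
[ 407.15755065 -241.20310159   24.95062205] 41.78433294976095 [-1.20330921  1.74817237  7.71020908]
```

View pics/s1z.png

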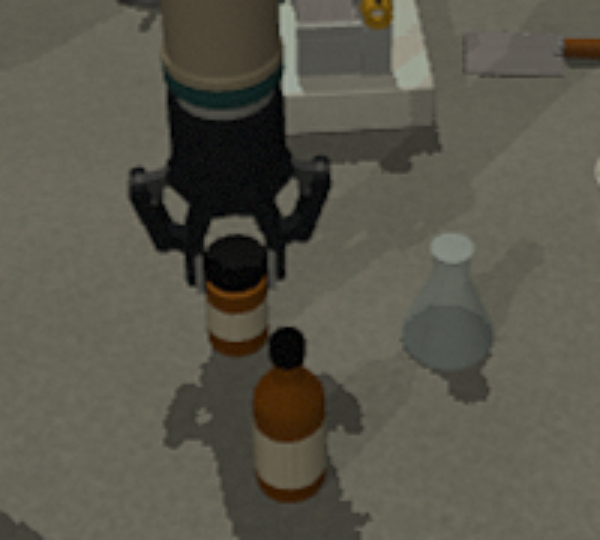

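```bash
python3 - <<'E'
from h import *
a=cv2.imread('pics/s1.png');a=cv2.resize(a[270:330,220:300],None,fx=9,fy=9,interpolation=cv2.INTER_CUBIC)
a=np.clip(a.astype(float)*2.2,0,255).astype(np.uint8)
cv2.imwrite('pics/s1y.png',a)
d=get_image('side')
for z in (25,45,65): print(z,[((proj(d,[407+s*22*.992,-241-s*22*.124,z])-[220,270]+.5)*9).round() for s in (-1,0,1)])
E
```

```text
25 [array([265., 307.]), array([358., 300.]), array([450., 293.])]
45 [array([260., 246.]), array([354., 240.]), array([448., 233.])]
65 [array([256., 185.]), array([351., 178.]), array([446., 172.])]
```

View pics/s1y.png

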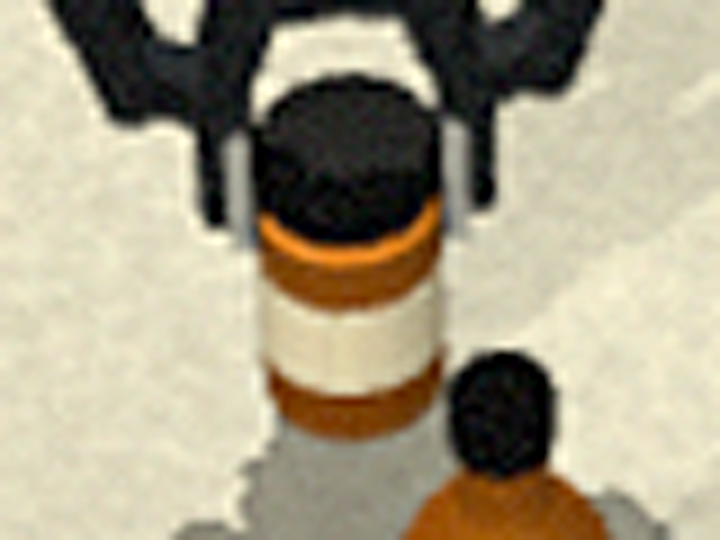

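>>> servo_tool([
  {"dx": 0, "dy": 0, "dz": 1, "ax": 0, "ay": 0, "az": 0, "claw": 1},
  {"dx": 0, "dy": 0, "dz": 3.5, "ax": 0, "ay": 0, "az": 0, "claw": 1},
  {"dx": 0, "dy": 0, "dz": 7, "ax": 0, "ay": 0, "az": 0, "claw": 1},
  {"dx": 0, "dy": 0.5, "dz": 10.5, "ax": 0, "ay": 0, "az": 0, "claw": 1},
  {"dx": 0.5, "dy": 2, "dz": 13, "ax": 0, "ay": 0, "az": 0, "claw": 1},
  {"dx": 1.7, "dy": 5, "dz": 14, "ax": 0, "ay": 0, "az": 0, "claw": 1},
  {"dx": 3.2, "dy": 8.4, "dz": 14, "ax": 0, "ay": 0, "az": 0, "claw": 1},
  {"dx": 4.7, "dy": 11.8, "dz": 14, "ax": 0, "ay": 0, "az": 0, "claw": 1},
])

```text
clock: 4.2
eef_pos: [454.0, -122.0, 165.3]
tool_rot: [-1.568, 0.0, -1.693]
force: [0.5, -0.8, -2.4]
width: 41.9
```

>>> servo_tool([
  {"dx": 1.5, "dy": 3.4, "dz": 0, "ax": 0, "ay": 0, "az": 0, "claw": 1},
  {"dx": 3, "dy": 6.8, "dz": 0, "ax": 0, "ay": 0, "az": 0, "claw": 1},
  {"dx": 4.5, "dy": 10, "dz": 0, "ax": 0, "ay": 0, "az": 0, "claw": 1},
  {"dx": 5.8, "dy": 12.7, "dz": 0, "ax": 0, "ay": 0, "az": 0, "claw": 1},
  {"dx": 6.8, "dy": 14.6, "dz": 0, "ax": 0, "ay": 0, "az": 0, "claw": 1},
  {"dx": 7.3, "dy": 15.7, "dz": 0, "ax": 0, "ay": 0, "az": 0, "claw": 1},
  {"dx": 7.5, "dy": 16, "dz": 0, "ax": 0, "ay": 0, "az": 0, "claw": 1},
  {"dx": 7.5, "dy": 16, "dz": 0, "ax": 0, "ay": 0, "az": 0, "claw": 1},
])

```text
clock: 4.87
eef_pos: [528.0, 37.0, 163.8]
tool_rot: [-1.571, -0.001, -1.69]
force: [-0.2, -1.4, -2.2]
width: 42.0
```

```bash
python3 - <<'E'
from h import *
d=shot('side','s2.png');s=read_state();print(s['clock'],s['eef_pos'],s['tool_rot'],s['width'],s['force'])
a=cv2.imread('pics/s2.png');a=cv2.resize(a[140:260,220:350],None,fx=5,fy=5,interpolation=cv2.INTER_CUBIC)
cv2.imwrite('pics/s2z.png',np.clip(a.astype(float)*1.6,0,255).astype(np.uint8))
d=shot('top','t2.png');a=cv2.imread('pics/t2.png');cv2.imwrite('pics/t2z.png',cv2.resize(a[170:270,250:370],None,fx=5,fy=5,interpolation=cv2.INTER_CUBIC))
E
```

```text
4.9167 [527.52583289  35.66287837 163.89209848] [-1.57134340e+00 -1.02887145e-03 -1.69202422e+00] 41.658288222849734 [-0.53107943 -0.70332975 -1.53323466]
```

View pics/s2z.png

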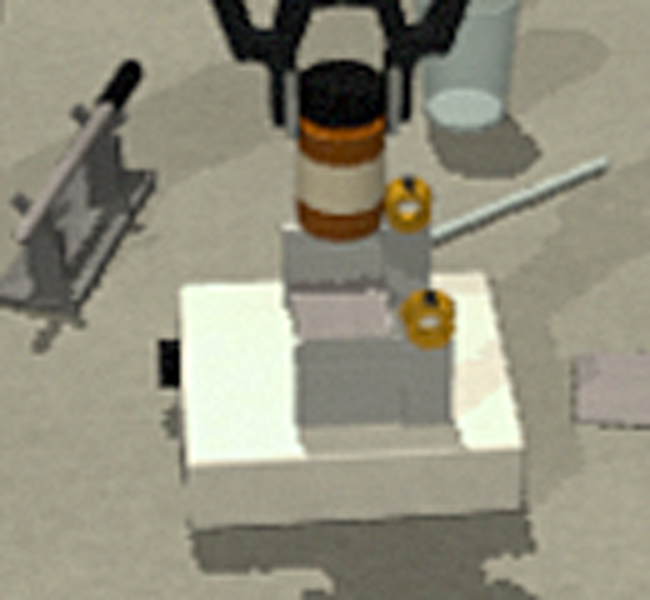

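View pics/t2z.png

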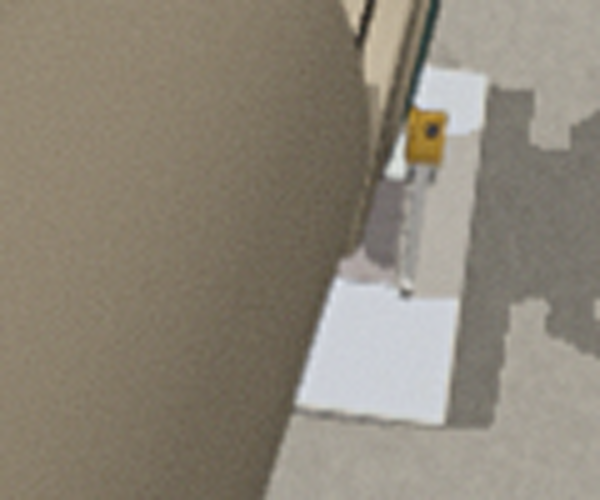

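>>> servo_tool([
  {"dx": 0.1, "dy": 0.1, "dz": -1.5, "ax": 0, "ay": 0, "az": 0, "claw": 1},
  {"dx": 0.1, "dy": 0.1, "dz": -3.2, "ax": 0, "ay": 0, "az": 0, "claw": 1},
  {"dx": 0.1, "dy": 0.1, "dz": -4.8, "ax": 0, "ay": 0, "az": 0, "claw": 1},
  {"dx": 0.1, "dy": 0.1, "dz": -5.9, "ax": 0, "ay": 0, "az": 0, "claw": 1},
  {"dx": 0.1, "dy": 0.1, "dz": -6.5, "ax": 0, "ay": 0, "az": 0, "claw": 1},
  {"dx": 0.1, "dy": 0.1, "dz": -6.8, "ax": 0, "ay": 0, "az": 0, "claw": 1},
  {"dx": 0.1, "dy": 0.1, "dz": -6.9, "ax": 0, "ay": 0, "az": 0, "claw": 1},
  {"dx": 0.1, "dy": 0.1, "dz": -6.9, "ax": 0, "ay": 0, "az": 0, "claw": 1},
])

```text
clock: 5.63
eef_pos: [529.4, 37.5, 95.4]
tool_rot: [-1.57, -0.0, -1.692]
force: [-0.0, -0.3, -2.1]
width: 41.9
```

```bash
python3 - <<'E'
from h import *
d=shot('side','s3.png');s=read_state();print(s['clock'],s['eef_pos'],s['tool_rot'],s['width'],s['force'])
a=cv2.imread('pics/s3.png');a=cv2.resize(a[140:260,220:350],None,fx=5,fy=5,interpolation=cv2.INTER_CUBIC)
cv2.imwrite('pics/s3z.png',np.clip(a.astype(float)*1.6,0,255).astype(np.uint8))
E
```

```text
5.6833 [529.77145756  37.7814491   95.52789975] [-1.56934071e+00  1.97816179e-04 -1.69136208e+00] 41.710854412860456 [ 0.2739457   0.62871193 -1.71313271]
```

View pics/s3z.png

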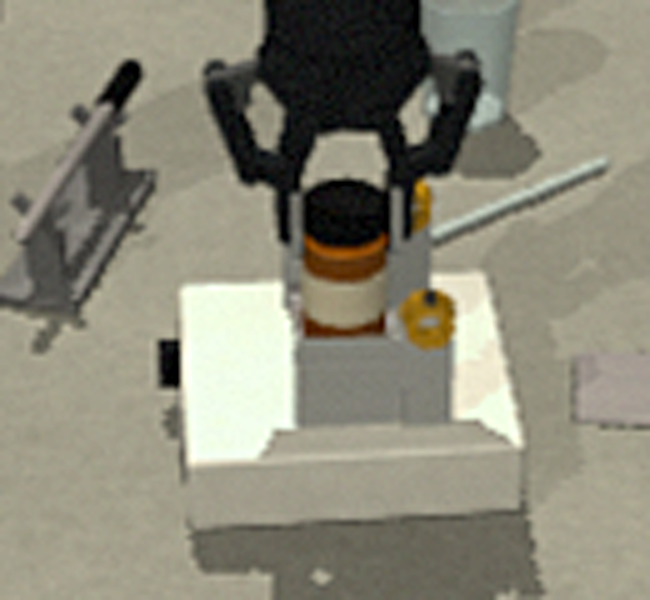

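>>> servo_tool([
  {"dx": 0, "dy": 0, "dz": -0.1, "ax": 0, "ay": 0, "az": 0, "claw": 1},
  {"dx": 0, "dy": 0, "dz": -0.1, "ax": 0, "ay": 0, "az": 0, "claw": 1},
  {"dx": 0, "dy": 0, "dz": -0.15, "ax": 0, "ay": 0, "az": 0, "claw": 1},
  {"dx": 0, "dy": 0, "dz": -0.15, "ax": 0, "ay": 0, "az": 0, "claw": 1},
])

```text
clock: 6.02
eef_pos: [530.0, 38.1, 95.0]
tool_rot: [-1.569, 0.001, -1.691]
force: [-3.1, -1.0, 8.7]
width: 41.9
```

>>> servo_tool([
  {"dx": 0, "dy": 0, "dz": 0.05, "ax": 0, "ay": 0, "az": 0, "claw": 0},
  {"dx": 0, "dy": 0, "dz": 0.1, "ax": 0, "ay": 0, "az": 0, "claw": -0.3},
  {"dx": 0, "dy": 0, "dz": 0.1, "ax": 0, "ay": 0, "az": 0, "claw": -0.5},
  {"dx": 0, "dy": 0, "dz": 0.1, "ax": 0, "ay": 0, "az": 0, "claw": -0.6},
  {"dx": 0, "dy": 0, "dz": 0.1, "ax": 0, "ay": 0, "az": 0, "claw": -0.6},
  {"dx": 0, "dy": 0, "dz": 0.1, "ax": 0, "ay": 0, "az": 0, "claw": -0.6},
])

```text
clock: 6.52
eef_pos: [529.2, 38.2, 94.3]
tool_rot: [-1.571, 0.0, -1.691]
force: [-0.1, -0.4, -0.2]
width: 68.0
```

```bash
python3 - <<'E'
from h import *
d=shot('side','s4.png');s=read_state();print(s['clock'],s['eef_pos'],s['tool_rot'],s['width'],s['force'])
a=cv2.imread('pics/s4.png');a=cv2.resize(a[140:260,220:350],None,fx=5,fy=5,interpolation=cv2.INTER_CUBIC)
cv2.imwrite('pics/s4z.png',np.clip(a.astype(float)*1.6,0,255).astype(np.uint8))
E
```

```text
6.5667 [529.1565764   38.11187525  94.32208869] [-1.57089082e+00 -2.81260031e-05 -1.69080237e+00] 68.31389964816641 [0.23810197 0.5534664  0.65918162]
```

View pics/s4z.png

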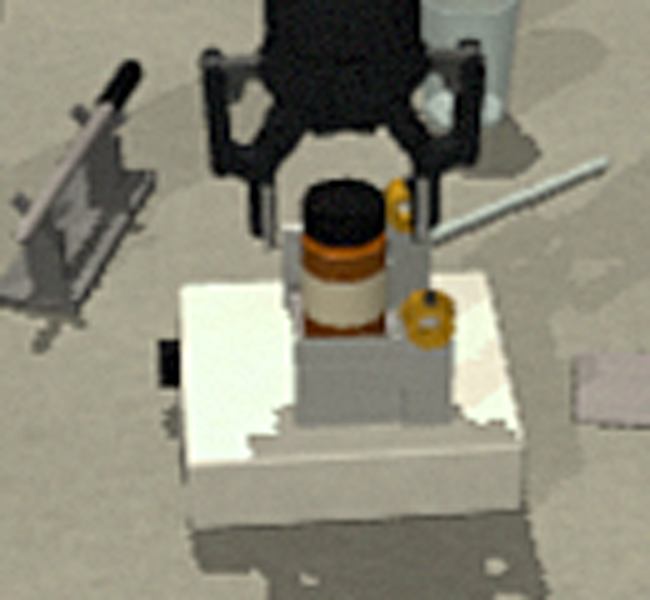

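>>> servo_tool([
  {"dx": 0, "dy": 0, "dz": 0.8, "ax": 0, "ay": 0, "az": 0, "claw": -0.6},
  {"dx": 0, "dy": 0, "dz": 3, "ax": 0, "ay": 0, "az": 0, "claw": -0.6},
  {"dx": 0, "dy": 0, "dz": 6.5, "ax": 0, "ay": 0, "az": 0, "claw": -0.6},
  {"dx": 0, "dy": 0, "dz": 10, "ax": 0, "ay": 0, "az": 0, "claw": -0.6},
  {"dx": 0, "dy": 1.5, "dz": 12, "ax": 0, "ay": 0, "az": 0, "claw": -0.6},
  {"dx": -0.8, "dy": 4.5, "dz": 12, "ax": 0, "ay": 0, "az": -0.05, "claw": -0.6},
  {"dx": -1.8, "dy": 8, "dz": 12, "ax": 0, "ay": 0, "az": -0.1, "claw": -0.6},
  {"dx": -2.8, "dy": 11.8, "dz": 12, "ax": 0, "ay": 0, "az": -0.15, "claw": -0.6},
])

```text
clock: 7.23
eef_pos: [501.3, 156.2, 215.8]
tool_rot: [-1.569, 0.001, -1.846]
force: [0.7, 0.6, -0.8]
width: 68.6
```

>>> servo_tool([
  {"dx": -1, "dy": 3.8, "dz": 0, "ax": 0, "ay": 0, "az": -0.03, "claw": -0.6},
  {"dx": -2, "dy": 7.6, "dz": 0, "ax": 0, "ay": 0, "az": -0.06, "claw": -0.6},
  {"dx": -3, "dy": 11, "dz": 0, "ax": 0, "ay": 0, "az": -0.1, "claw": -0.6},
  {"dx": -3.8, "dy": 14, "dz": -0.5, "ax": 0, "ay": 0, "az": -0.13, "claw": -0.6},
  {"dx": -4.5, "dy": 16.5, "dz": -1.5, "ax": 0, "ay": 0, "az": -0.164, "claw": -0.6},
  {"dx": -5, "dy": 18, "dz": -3, "ax": 0, "ay": 0, "az": -0.164, "claw": -0.6},
  {"dx": -5, "dy": 18.1, "dz": -4, "ax": 0, "ay": 0, "az": -0.164, "claw": -0.6},
  {"dx": -5, "dy": 18.1, "dz": -4, "ax": 0, "ay": 0, "az": -0.164, "claw": -0.6},
])

```text
clock: 7.9
eef_pos: [449.4, 337.0, 172.7]
tool_rot: [-1.572, -0.004, -2.002]
force: [-0.6, -0.4, 0.5]
width: 68.3
```

```bash
python3 - <<'E'
from h import *
import pickle
d=shot('wrist','w5.png');s=read_state();print(s['clock'],s['eef_pos'],s['tool_rot'],s['width'],s['force'])
pickle.dump(d,open('w5.pkl','wb'))
d=shot('top','t5.png')
a=cv2.imread('pics/t5.png');a=cv2.resize(a[170:270,250:370],None,fx=5,fy=5,interpolation=cv2.INTER_CUBIC);cv2.imwrite('pics/t5z.png',a)
E
```

```text
7.95 [450.77168862 335.78086083 173.86842283] [-1.57101857 -0.00251152 -2.00507294] 68.1276748140828 [0.57472755 1.08002716 0.39421055]
```

View pics/w5.png

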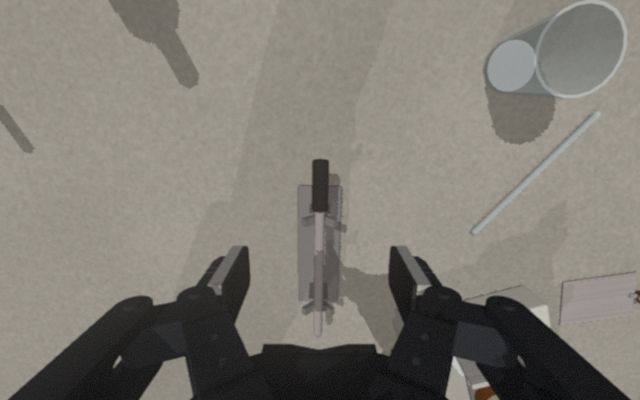

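View pics/t5z.png

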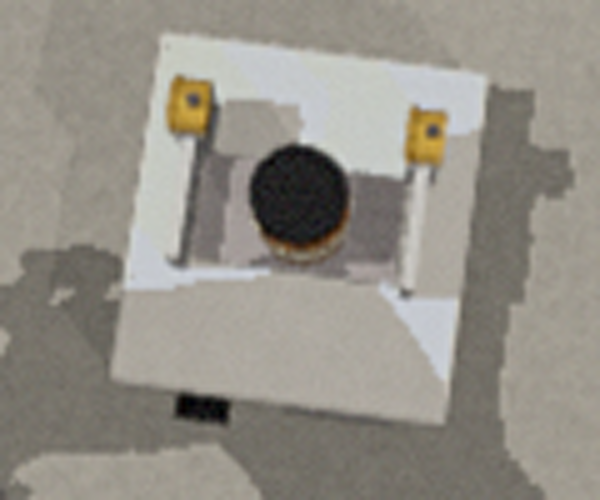

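```bash
python3 - <<'E'
from h import *
import pickle
d=pickle.load(open('w5.pkl','rb'))
m=((d['color'].max(2)<50).astype(np.uint8))[150:220,300:345]
n,l,st,c=cv2.connectedComponentsWithStats(m);i=1+np.argmax(st[1:,4]);print(c[i]+[300,150],st[i])
pts=np.argwhere(l==i)[:,::-1]+[300,150];u=pts[:,0].mean();v0,v1=pts[:,1].min()-.5,pts[:,1].max()+.5
A=onz(d,320,v0,55);B=onz(d,320,v1,55);print(A,B,(A+B)/2,np.linalg.norm(A-B))
t=onz(d,318.5,336,55);w=t-(A+B)/2;print(t,np.linalg.norm(w),np.arctan2(w[1],w[0]))
a=cv2.imread('pics/w5.png');cv2.imwrite('pics/w5z.png',cv2.resize(a[150:345,280:360],None,fx=4,fy=3,interpolation=cv2.INTER_CUBIC))
t=cv2.imread('pics/t5.png');
m=(t.max(2)<45).astype(np.uint8)[185:235,290:330]
n,l,st,c=cv2.connectedComponentsWithStats(m);i=1+np.argmax(st[1:,4])
T=pickle.load(open('top0.pkl','rb'));print('cap',st[i],onz(T,*(c[i]+[290,185]),150))
E
```

```text
[323.93939394 197.47474747] [19 34  9 27 99]
[451.98256606 339.07337509  55.        ] [440.59653439 314.28718117  55.        ] [446.28955023 326.68027813  55.        ] 27.276310714206854
[376.98622331 179.8482268   55.        ] 162.36564420955617 -2.0117862832894224
cap [ 10  14  19  20 275] [528.86087389  37.13326621 150.        ]
```

View pics/w5z.png

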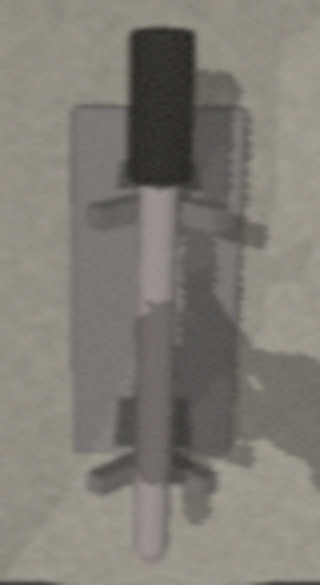

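```bash
python3 - <<'E'
from h import *
import pickle
d=pickle.load(open('w5.pkl','rb'))
A,B,t=[onz(d,*p,55) for p in [(319.9,159.2),(319.4,211.5),(317.4,336.3)]]
print(A,B,t,(A+B)/2,np.linalg.norm(A-B),np.linalg.norm(t-A));w=t-A;print(np.arctan2(w[1],w[0]))
s=read_state();print(s['eef_pos'],s['tool_rot'])
E
```

```text
[461.64830759 360.33868062  55.        ] [439.62695783 313.59040763  55.        ] [375.69371416 179.99525115  55.        ] [450.63763271 336.96454412  55.        ] 51.675341050060645 199.77974042922398
-2.015562481211467
[451.84182824 335.31326255 174.71919181] [-1.56994854e+00 -1.08671505e-03 -2.00671323e+00]
```

>>> servo_tool([
  {"dx": 0, "dy": 0, "dz": -2, "ax": 0, "ay": 0, "az": -0.01, "claw": -0.5},
  {"dx": 0, "dy": 0, "dz": -5, "ax": 0, "ay": 0, "az": -0.01, "claw": -0.4},
  {"dx": 0, "dy": 0, "dz": -8.5, "ax": 0, "ay": 0, "az": -0.01, "claw": -0.3},
  {"dx": 0, "dy": 0, "dz": -11.5, "ax": 0, "ay": 0, "az": -0.01, "claw": -0.2},
  {"dx": 0, "dy": 0, "dz": -13.3, "ax": 0, "ay": 0, "az": -0.01, "claw": -0.2},
  {"dx": 0, "dy": 0, "dz": -14, "ax": 0, "ay": 0, "az": -0.01, "claw": -0.2},
  {"dx": 0, "dy": 0, "dz": -14, "ax": 0, "ay": 0, "az": -0.01, "claw": -0.2},
  {"dx": 0, "dy": 0, "dz": -14, "ax": 0, "ay": 0, "az": -0.01, "claw": 0},
])

```text
clock: 8.67
eef_pos: [452.8, 336.5, 35.7]
tool_rot: [-1.569, 0.001, -2.017]
force: [0.9, 0.2, 0.1]
width: 43.2
```

```bash
python3 - <<'E'
from h import *
d=shot('side','s6.png');s=read_state();print(s['clock'],s['eef_pos'],s['tool_rot'],s['width'],s['force'])
a=cv2.imread('pics/s6.png');a=cv2.resize(a[100:220,170:300],None,fx=5,fy=5,interpolation=cv2.INTER_CUBIC)
cv2.imwrite('pics/s6z.png',np.clip(a.astype(float)*1.8,0,255).astype(np.uint8))
print((proj(d,[451,337,55])-[170,100])*5)
d=shot('wrist','w6.png')
E
```

```text
8.7167 [452.90830258 336.98536567  36.1031113 ] [-1.56903788  0.0023698  -2.01605069] 42.58957011612774 [-0.07395729 -0.4349066   0.29797744]
[369.54458799 286.85129749]
```

View pics/s6z.png

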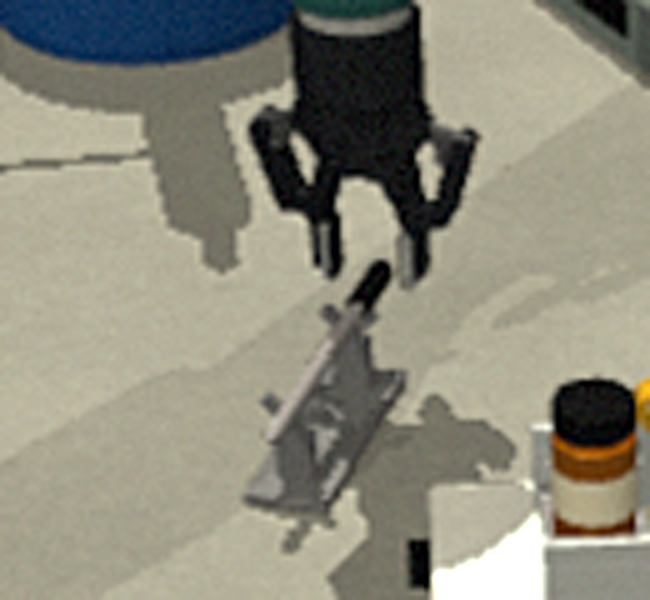

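View pics/w6.png

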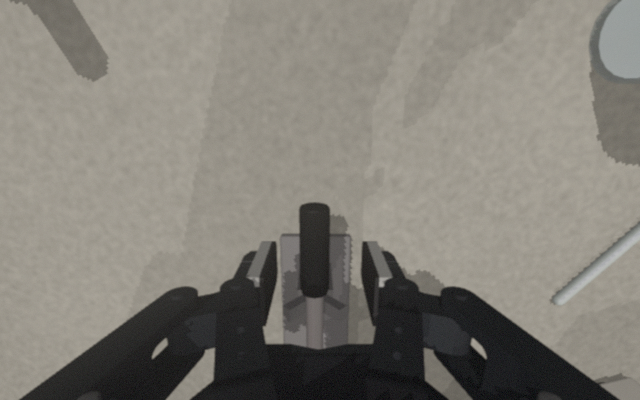

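>>> servo_tool([
  {"dx": -0.2, "dy": 0.1, "dz": -0.7, "ax": 0, "ay": 0, "az": 0, "claw": 0},
  {"dx": -0.2, "dy": 0.1, "dz": -1.4, "ax": 0, "ay": 0, "az": 0, "claw": 0.1},
  {"dx": -0.2, "dy": 0.1, "dz": -1.4, "ax": 0, "ay": 0, "az": 0, "claw": 0.2},
  {"dx": -0.2, "dy": 0.1, "dz": -1.4, "ax": 0, "ay": 0, "az": 0, "claw": 0.3},
])

```text
clock: 9.1
eef_pos: [448.7, 338.1, 20.1]
tool_rot: [-1.571, -0.001, -2.014]
force: [0.2, -0.1, 0.2]
width: 29.9
```

```bash
python3 - <<'E'
from h import *
d=shot('side','s7.png');s=read_state();print(s['clock'],s['eef_pos'],s['tool_rot'],s['width'],s['force'])
a=cv2.imread('pics/s7.png');a=cv2.resize(a[125:185,210:270],None,fx=9,fy=9,interpolation=cv2.INTER_CUBIC)
cv2.imwrite('pics/s7z.png',np.clip(a.astype(float)*2.2,0,255).astype(np.uint8))
for z in (30,40,55,65):print(z,(proj(d,[450.8,337,z])-[210,125])*9)
E
```

```text
9.15 [449.04004993 338.05380122  20.28414427] [-1.57089194e+00 -2.79926263e-04 -2.01465202e+00] 30.191283192869825 [ 0.46749648 -1.07551398  0.90190293]
30 [308.79432755 355.3667136 ]
40 [307.12157873 329.920648  ]
55 [304.58877691 291.39134788]
65 [302.88424729 265.46182868]
```

View pics/s7z.png

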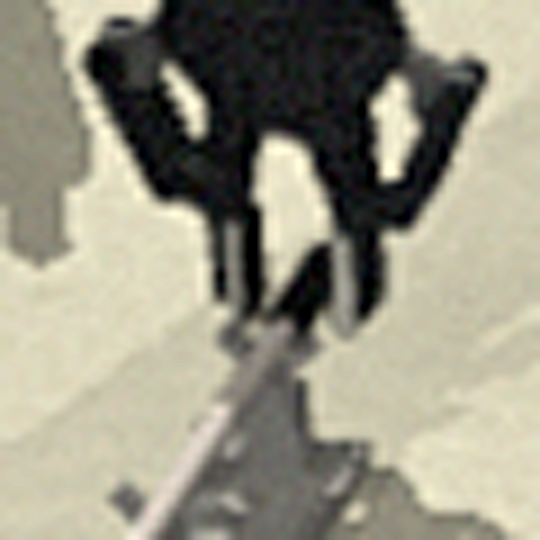

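>>> servo_tool([
  {"dx": 0.15, "dy": -0.1, "dz": 0, "ax": 0, "ay": 0, "az": 0, "claw": 0.4},
  {"dx": 0.15, "dy": -0.1, "dz": 0, "ax": 0, "ay": 0, "az": 0, "claw": 0.5},
  {"dx": 0.15, "dy": -0.1, "dz": 0, "ax": 0, "ay": 0, "az": 0, "claw": 0.6},
  {"dx": 0.15, "dy": -0.1, "dz": 0, "ax": 0, "ay": 0, "az": 0, "claw": 1},
  {"dx": 0.15, "dy": -0.1, "dz": 0, "ax": 0, "ay": 0, "az": 0, "claw": 1},
  {"dx": 0.15, "dy": -0.1, "dz": 0, "ax": 0, "ay": 0, "az": 0, "claw": 1},
  {"dx": 0.15, "dy": -0.1, "dz": 0, "ax": 0, "ay": 0, "az": 0, "claw": 1},
])

```text
clock: 9.73
eef_pos: [450.4, 337.2, 20.5]
tool_rot: [-1.571, 0.0, -2.015]
force: [-2.0, 0.2, 1.9]
width: 13.5
```

```bash
python3 - <<'E'
from h import *
d=shot('side','s8.png');s=read_state();print(s['clock'],s['eef_pos'],s['tool_rot'],s['width'],s['force'],s['torque'])
a=cv2.imread('pics/s8.png');a=cv2.resize(a[125:205,210:290],None,fx=7,fy=7,interpolation=cv2.INTER_CUBIC)
cv2.imwrite('pics/s8z.png',np.clip(a.astype(float)*2.2,0,255).astype(np.uint8))
shot('wrist','w8.png')
E
```

```text
9.7833 [450.38075539 337.25070885  20.52410231] [-1.57130361e+00  5.96890470e-05 -2.01473669e+00] 13.602316873931334 [-1.56623182 -0.20983861  2.80464422] [ 0.0870024   0.35697017 -0.09742638]
```

View pics/s8z.png

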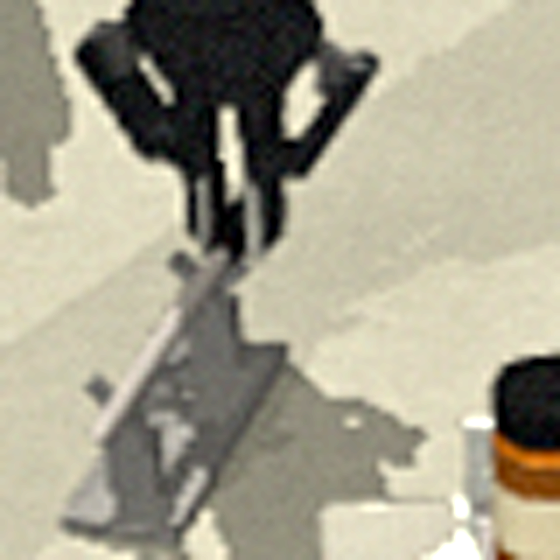

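View pics/w8.png

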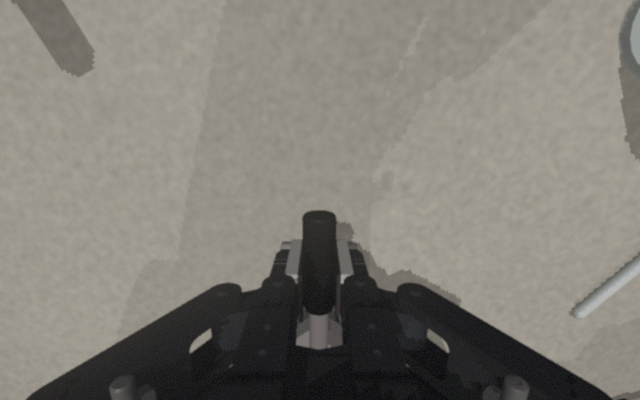

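```bash
python3 - <<'E'
from h import *
import pickle
T=pickle.load(open('top0.pkl','rb'));S=pickle.load(open('side0.pkl','rb'))
print(onz(T,185,159,0),onz(T,173,149,90),onz(S,313.5,161,0))
print('rod',onz(T,221,133,5),onz(T,247,193,5))
E
```

```text
[676.85167685 359.63374927   0.        ] [675.4570498  357.20053239  90.        ] [677.52132163 365.11339017   0.        ]
rod [745.08629904 270.2693677    5.        ] [589.06351755 197.25163872   5.        ]
```

>>> servo_tool([
  {"dx": 0, "dy": 0, "dz": 0.5, "ax": 0, "ay": 0, "az": 0, "claw": 1},
  {"dx": 0, "dy": 0, "dz": 1.5, "ax": 0, "ay": 0, "az": 0, "claw": 1},
  {"dx": 0, "dy": 0, "dz": 3, "ax": 0, "ay": 0, "az": 0, "claw": 1},
  {"dx": 0, "dy": 0, "dz": 5, "ax": 0, "ay": 0, "az": 0, "claw": 1},
  {"dx": 0, "dy": 0, "dz": 7, "ax": 0, "ay": 0, "az": 0, "claw": 1},
  {"dx": 0, "dy": 0, "dz": 9, "ax": 0, "ay": 0, "az": 0, "claw": 1},
  {"dx": 0, "dy": 0, "dz": 10, "ax": 0, "ay": 0, "az": 0, "claw": 1},
  {"dx": 0, "dy": 0, "dz": 10, "ax": 0, "ay": 0, "az": 0, "claw": 1},
])

```text
clock: 10.5
eef_pos: [452.5, 337.8, 123.0]
tool_rot: [-1.568, 0.004, -2.015]
force: [0.6, -1.0, -1.1]
width: 13.5
```

```bash
python3 - <<'E'
from h import *
import pickle
d=shot('side','s9.png');s=read_state();print(s['clock'],s['eef_pos'],s['tool_rot'],s['width'],s['force'],s['torque'])
pickle.dump(d,open('s9.pkl','wb'))
a=cv2.imread('pics/s9.png');a=cv2.resize(a[90:190,180:290],None,fx=6,fy=6,interpolation=cv2.INTER_CUBIC)
cv2.imwrite('pics/s9z.png',np.clip(a.astype(float)*2,0,255).astype(np.uint8))
d=shot('top','t9.png');pickle.dump(d,open('t9.pkl','wb'))
a=cv2.imread('pics/t9.png');cv2.imwrite('pics/t9z.png',cv2.resize(a[200:300,150:270],None,fx=6,fy=6,interpolation=cv2.INTER_CUBIC))
E
```

```text
10.55 [451.45583943 337.52382747 121.49563267] [-1.5694823   0.00236823 -2.0146815 ] 13.604047567120379 [ 0.12632845  0.45224494 -2.93295465] [ 0.05402504 -0.03694791 -0.03329753]
```

View pics/s9z.png

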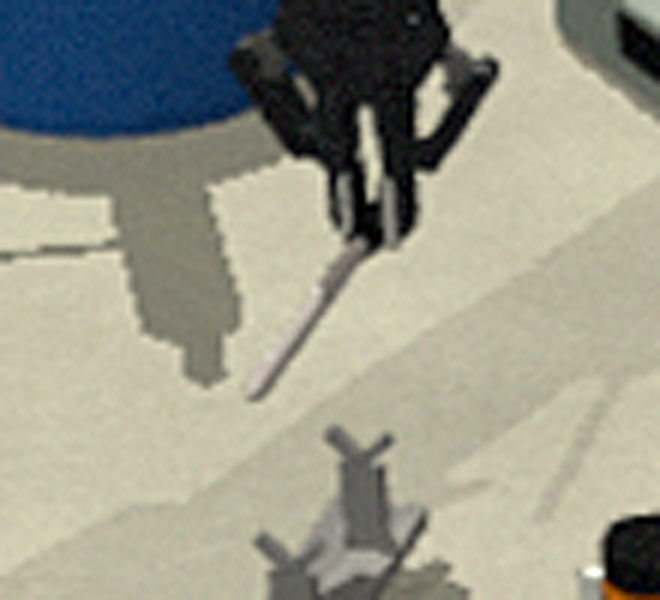

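View pics/t9z.png

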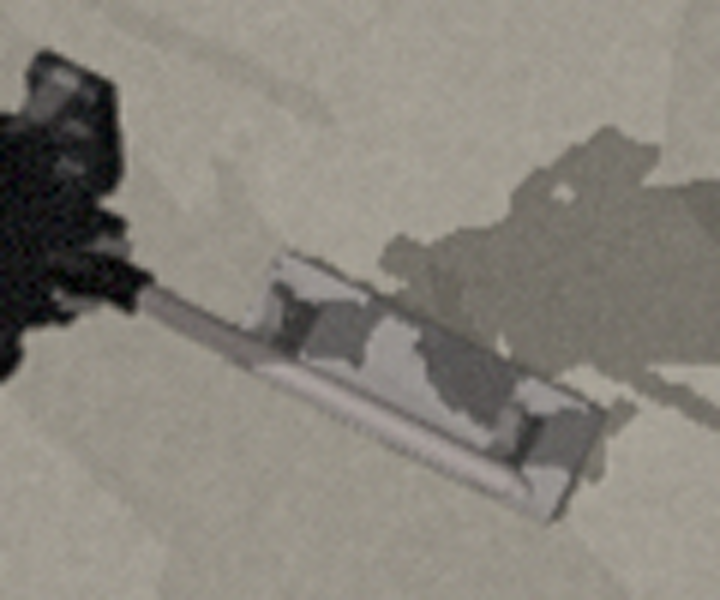

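```bash
cat >> h.py <<'E'
def tri(d1,p1,d2,p2):
    o1,r1=ray(d1,*p1);o2,r2=ray(d2,*p2);r1/=np.linalg.norm(r1);r2/=np.linalg.norm(r2)
    k=np.linalg.lstsq(np.c_[r1,-r2],o2-o1,rcond=None)[0];a=o1+k[0]*r1;b=o2+k[1]*r2
    return (a+b)/2,np.linalg.norm(a-b)
E
python3 - <<'E'
from h import *
import pickle
S=pickle.load(open('s9.pkl','rb'));T=pickle.load(open('t9.pkl','rb'))
q=lambda u,v,s,c,r:((u+.5)/s-.5+c,(v+.5)/s-.5+r)
tip=tri(S,q(256,393,6,180,90),T,q(527,492,6,150,200))
nk=tri(S,q(357,243,6,180,90),T,q(140,293,6,150,200))
w=tip[0]-nk[0];print(tip,nk,np.linalg.norm(w),np.arctan2(w[1],w[0]),'pitch',w[2]/np.linalg.norm(w))
c=np.array([451.5,337.5,155]);dr=np.array([np.cos(-2.014),np.sin(-2.014),0])
print('pred tip',c+175*dr, 'neck',c+25*dr)
for z in (0,-10): print(proj(S,c+175*dr+[0,0,z]),proj(T,c+175*dr+[0,0,z]))
print(q(256,393,6,180,90),q(527,492,6,150,200))
E
```

```text
(array([378.30237445, 180.21126029, 157.37180663]), np.float64(1.7752453670763026)) (array([441.55970473, 315.39254683, 158.36035205]), np.float64(2.714815119217437)) 149.25296407942625 -2.008472232123882 pitch -0.006623288306654532
pred tip [376.45373448 179.40807095 155.        ] neck [440.77910493 314.91543871 155.        ]
[221.30665635 156.09109899] [238.06886027 282.03638733]
[221.62013407 159.38339337] [239.06330931 281.88276799]
(222.25, 155.08333333333331) (237.41666666666669, 281.5833333333333)
```

>>> servo_tool([
  {"dx": 1, "dy": -0.3, "dz": 0, "ax": 0, "ay": 0, "az": 0.02, "claw": 1},
  {"dx": 3, "dy": -0.8, "dz": 0, "ax": 0, "ay": 0, "az": 0.06, "claw": 1},
  {"dx": 5.5, "dy": -1.5, "dz": 0, "ax": 0, "ay": 0, "az": 0.11, "claw": 1},
  {"dx": 8.5, "dy": -2.3, "dz": 0, "ax": 0, "ay": 0, "az": 0.18, "claw": 1},
  {"dx": 11.5, "dy": -3.2, "dz": 0, "ax": 0, "ay": 0, "az": 0.25, "claw": 1},
  {"dx": 13.8, "dy": -3.8, "dz": 0, "ax": 0, "ay": 0, "az": 0.3, "claw": 1},
  {"dx": 14.9, "dy": -4.1, "dz": 0, "ax": 0, "ay": 0, "az": 0.319, "claw": 1},
  {"dx": 14.9, "dy": -4.1, "dz": 0, "ax": 0, "ay": 0, "az": 0.319, "claw": 1},
])

```text
clock: 11.27
eef_pos: [602.3, 292.9, 118.6]
tool_rot: [-1.57, -0.002, -1.699]
force: [0.2, -0.1, -1.1]
width: 13.6
```

>>> servo_tool([
  {"dx": 0, "dy": 0, "dz": -1, "ax": 0, "ay": 0, "az": 0, "claw": 1},
  {"dx": 0, "dy": 0, "dz": -2.5, "ax": 0, "ay": 0, "az": 0, "claw": 1},
  {"dx": 0, "dy": 0, "dz": -3.8, "ax": 0, "ay": 0, "az": 0, "claw": 1},
  {"dx": 0, "dy": 0, "dz": -4.5, "ax": 0, "ay": 0, "az": 0, "claw": 1},
  {"dx": 0, "dy": 0, "dz": -4.5, "ax": 0, "ay": 0, "az": 0, "claw": 1},
  {"dx": 0, "dy": 0, "dz": -4.5, "ax": 0, "ay": 0, "az": 0, "claw": 1},
])

```text
clock: 11.77
eef_pos: [598.7, 296.3, 74.6]
tool_rot: [-1.572, -0.001, -1.695]
force: [0.8, -0.0, 0.1]
width: 13.8
```

```bash
cat > look.py <<'E'
from h import *
import pickle,sys
n=sys.argv[1]
d=shot('side','s%s.png'%n);s=read_state();print(s['clock'],s['eef_pos'],s['tool_rot'],s['width'],s['force'],s['torque'])
pickle.dump(d,open('s%s.pkl'%n,'wb'))
a=cv2.imread('pics/s%s.png'%n);a=cv2.resize(a[110:240,240:370],None,fx=6,fy=6,interpolation=cv2.INTER_CUBIC)[:600]
cv2.imwrite('pics/s%sz.png'%n,np.clip(a.astype(float)*1.8,0,255).astype(np.uint8))
d=shot('top','t%s.png'%n);pickle.dump(d,open('t%s.pkl'%n,'wb'))
a=cv2.imread('pics/t%s.png'%n);cv2.imwrite('pics/t%sz.png'%n,cv2.resize(a[140:240,230:360],None,fx=6,fy=6,interpolation=cv2.INTER_CUBIC))
E
python3 look.py 10
```

```text
11.8167 [599.51757277 296.37936513  75.43601329] [-1.57073406e+00 -2.87720479e-05 -1.69551060e+00] 13.425322205455558 [ 0.16746949  0.16241118 -0.47940509] [ 0.070254   -0.0239306  -0.01224637]
```

View pics/s10z.png

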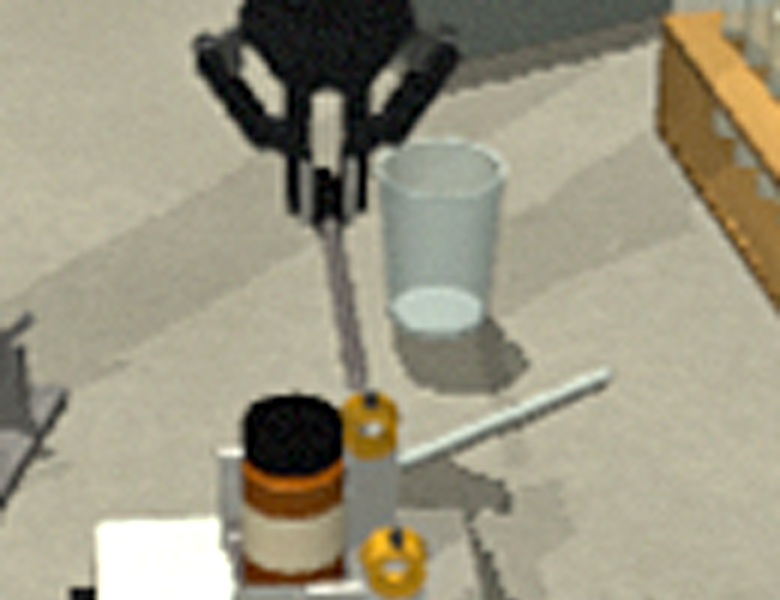

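View pics/t10z.png

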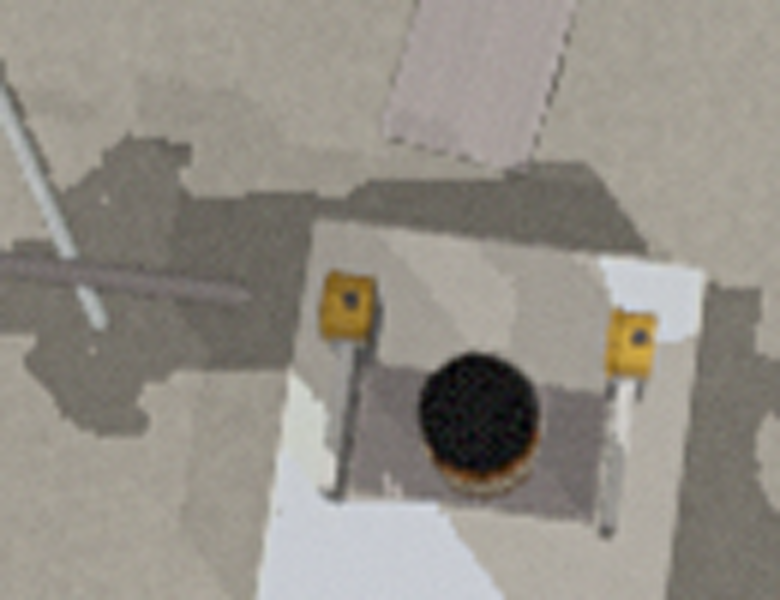

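```bash
python3 - <<'E'
from h import *
import pickle
S=pickle.load(open('s10.pkl','rb'));T=pickle.load(open('t10.pkl','rb'))
s=lambda u,v:((u+.5)/6-.5+240,(v+.5)/6-.5+110)
t=lambda u,v:((u+.5)/6-.5+230,(v+.5)/6-.5+140)
print('tip',tri(S,s(359,387),T,t(246,296)))
print('neck',tri(S,s(331,226),T,t(-50,259)))
print('screwL',tri(S,s(371,399),T,t(350,299)))
print('screwR',tri(S,s(397,537),T,t(639,338)))
print(proj(S,[595.0,259.6,110]),proj(T,[595.0,259.6,110]))
tp=np.array([599.6,296.4,110])+175*np.array([-.1244,-.9922,0]);print('pred tip',tp,(proj(S,tp)-[240,110])*6,(proj(T,tp)-[230,140])*6)
bl=np.array([574.3,93,110]);ey=np.array([.124,.9923,0])
for k in (0,-8,-16,-106,-114,-122): print(k,(proj(S,bl+k*ey)-[240,110])*6,(proj(T,bl+k*ey)-[230,140])*6)
E
```

```text
tip (array([577.9191949 , 125.68589463, 106.61712242]), np.float64(2.9034208997557185))
neck (array([586.58207945, 230.21160563, 131.94070292]), np.float64(1.0281489971164313))
screwL (array([573.74531842,  85.27295636, 125.15846667]), np.float64(2.151443467103404))
screwR (array([560.44117578, -20.22166965, 124.67328675]), np.float64(1.7174668452557602))
[295.61392106 148.86483387] [210.69794829 181.29847794]
pred tip [577.83  122.765 110.   ] [360.93820336 380.74880959] [249.78366019 295.8675319 ]
0 [367.93402835 416.11914585] [329.67876078 305.83050001]
-8 [369.73130079 425.78687665] [351.00442353 308.62386066]
-16 [371.54647969 435.55092838] [372.33914623 311.41840804]
-106 [393.28738772 552.49772062] [612.9808255  342.93906956]
-114 [395.34550805 563.56858158] [634.42700282 345.74821592]
-122 [397.42558282 574.75753802] [655.882317   348.55855907]
```

>>> servo_tool([
  {"dx": 0.07, "dy": 0, "dz": 0, "ax": 0, "ay": 0, "az": 0, "claw": 1},
  {"dx": 0.01, "dy": -0.5, "dz": 0, "ax": 0, "ay": 0, "az": 0, "claw": 1},
  {"dx": -0.08, "dy": -1.2, "dz": 0, "ax": 0, "ay": 0, "az": 0, "claw": 1},
  {"dx": -0.17, "dy": -1.9, "dz": 0, "ax": 0, "ay": 0, "az": 0, "claw": 1},
  {"dx": -0.23, "dy": -2.4, "dz": 0, "ax": 0, "ay": 0, "az": 0, "claw": 1},
  {"dx": -0.23, "dy": -2.4, "dz": 0, "ax": 0, "ay": 0, "az": 0, "claw": 1},
  {"dx": -0.23, "dy": -2.4, "dz": 0, "ax": 0, "ay": 0, "az": 0, "claw": 1},
])

```text
clock: 12.45
eef_pos: [597.6, 271.3, 75.6]
tool_rot: [-1.571, 0.0, -1.697]
force: [-0.3, -0.3, -1.3]
width: 13.6
```

```bash
python3 look.py 11
```

```text
12.5 [597.46358809 272.08809491  75.53738183] [-1.57076877e+00  5.01414033e-04 -1.69622567e+00] 13.790858920583574 [ 0.16907207  0.63387116 -1.3016245 ] [0.07786601 0.05335445 0.03604836]
```

View pics/s11z.png

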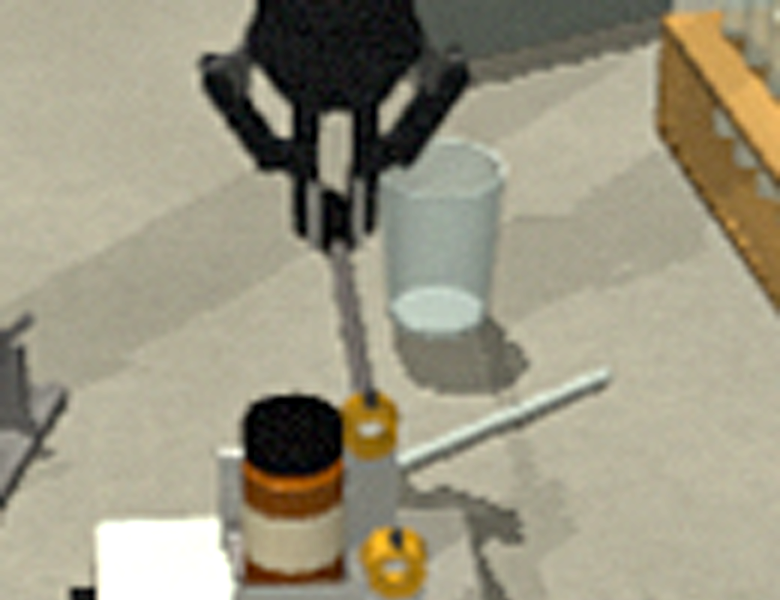

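View pics/t11z.png

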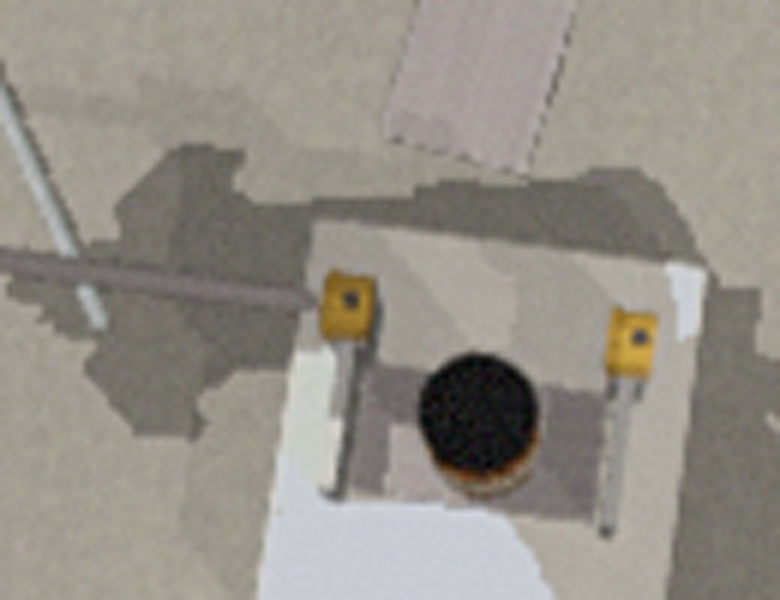

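>>> servo_tool([
  {"dx": -0.05, "dy": -0.4, "dz": 0, "ax": 0, "ay": 0, "az": 0, "claw": 1},
  {"dx": -0.1, "dy": -0.8, "dz": 0, "ax": 0, "ay": 0, "az": 0, "claw": 1},
  {"dx": -0.15, "dy": -1.2, "dz": 0, "ax": 0, "ay": 0, "az": 0, "claw": 1},
  {"dx": -0.2, "dy": -1.6, "dz": 0, "ax": 0, "ay": 0, "az": 0, "claw": 1},
])

```text
clock: 12.88
eef_pos: [595.3, 255.4, 75.4]
tool_rot: [-1.571, -0.0, -1.696]
force: [-0.9, -0.5, -0.9]
width: 13.6
```

>>> servo_tool([
  {"dx": -0.06, "dy": -0.5, "dz": 0, "ax": 0, "ay": 0, "az": 0, "claw": 1},
  {"dx": -0.12, "dy": -1.0, "dz": 0, "ax": 0, "ay": 0, "az": 0, "claw": 1},
  {"dx": -0.19, "dy": -1.5, "dz": 0, "ax": 0, "ay": 0, "az": 0, "claw": 1},
  {"dx": -0.25, "dy": -2.0, "dz": 0, "ax": 0, "ay": 0, "az": 0, "claw": 1},
  {"dx": -0.31, "dy": -2.5, "dz": 0, "ax": 0, "ay": 0, "az": 0, "claw": 1},
  {"dx": -0.37, "dy": -3.0, "dz": 0, "ax": 0, "ay": 0, "az": 0, "claw": 1},
  {"dx": -0.37, "dy": -3.0, "dz": 0, "ax": 0, "ay": 0, "az": 0, "claw": 1},
])

```text
clock: 13.47
eef_pos: [591.7, 224.2, 75.5]
tool_rot: [-1.571, -0.001, -1.697]
force: [0.5, -0.6, -1.1]
width: 13.8
```

```bash
python3 look.py 12
```

```text
13.5167 [591.7571832  225.13420374  75.49894524] [-1.57074890e+00 -2.94747237e-04 -1.69709583e+00] 13.431388752131154 [-0.40431815  0.27799966 -0.31722068] [0.03234717 0.00269763 0.03187125]
```

View pics/s12z.png

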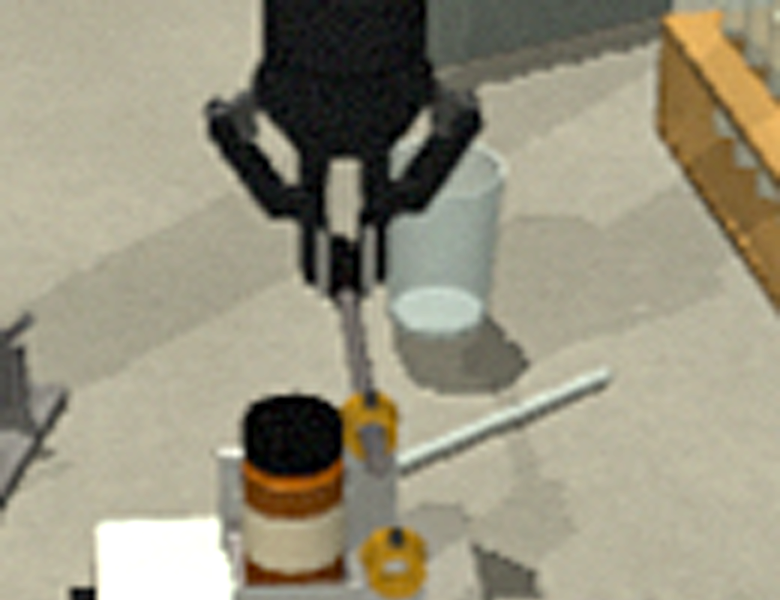

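View pics/t12z.png

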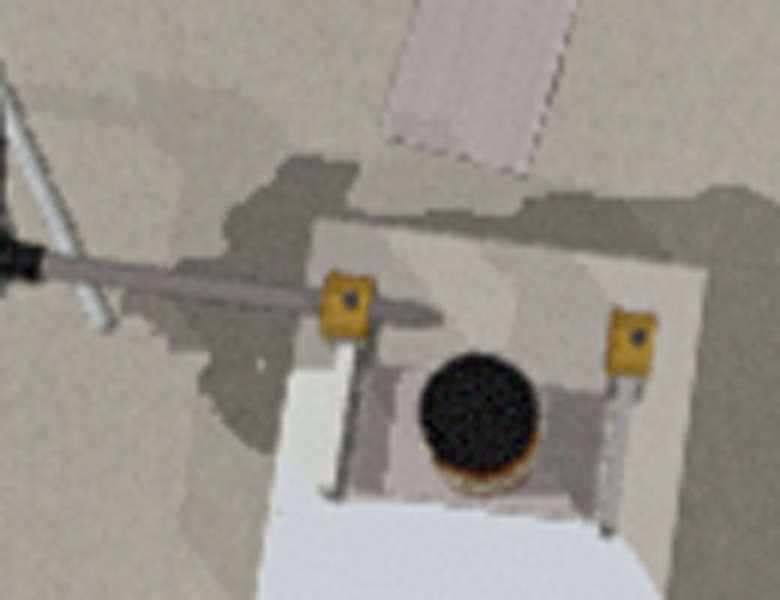

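>>> servo_tool([
  {"dx": -0.07, "dy": -0.6, "dz": 0, "ax": 0, "ay": 0, "az": 0, "claw": 1},
  {"dx": -0.17, "dy": -1.4, "dz": 0, "ax": 0, "ay": 0, "az": 0, "claw": 1},
  {"dx": -0.27, "dy": -2.2, "dz": 0, "ax": 0, "ay": 0, "az": 0, "claw": 1},
  {"dx": -0.37, "dy": -3.0, "dz": 0, "ax": 0, "ay": 0, "az": 0, "claw": 1},
  {"dx": -0.47, "dy": -3.8, "dz": 0, "ax": 0, "ay": 0, "az": 0, "claw": 1},
  {"dx": -0.57, "dy": -4.6, "dz": 0, "ax": 0, "ay": 0, "az": 0, "claw": 1},
  {"dx": -0.67, "dy": -5.4, "dz": 0, "ax": 0, "ay": 0, "az": 0, "claw": 1},
  {"dx": -0.67, "dy": -5.4, "dz": 0, "ax": 0, "ay": 0, "az": 0, "claw": 1},
])

```text
clock: 14.23
eef_pos: [584.9, 169.0, 75.6]
tool_rot: [-1.571, -0.002, -1.699]
force: [0.7, -0.1, -1.4]
width: 13.7
```

```bash
python3 look.py 13
```

```text
14.2833 [585.08957023 170.46549361  75.59663932] [-1.57063546e+00 -4.42569107e-04 -1.69808541e+00] 13.68413252647419 [-0.89980016 -0.36691631 -1.1332927 ] [ 0.16038692 -0.02631828 -0.02009917]
```

View pics/s13z.png

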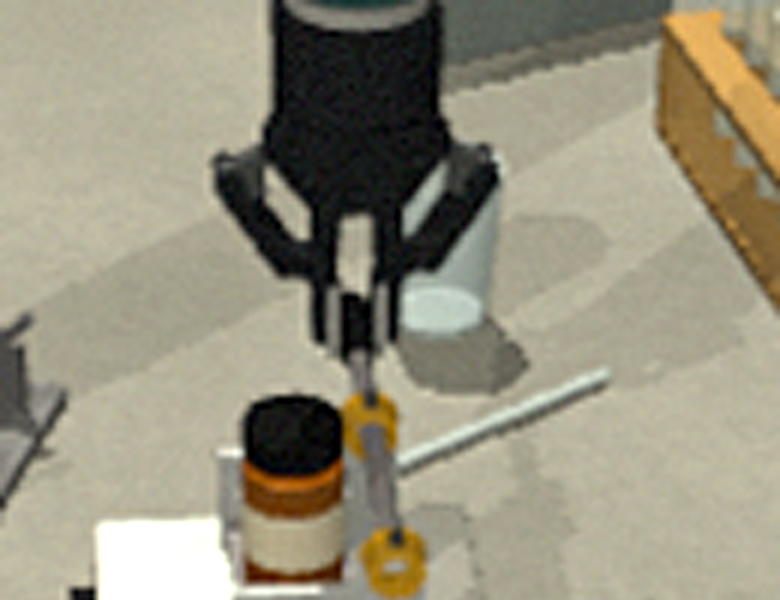

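View pics/t13z.png

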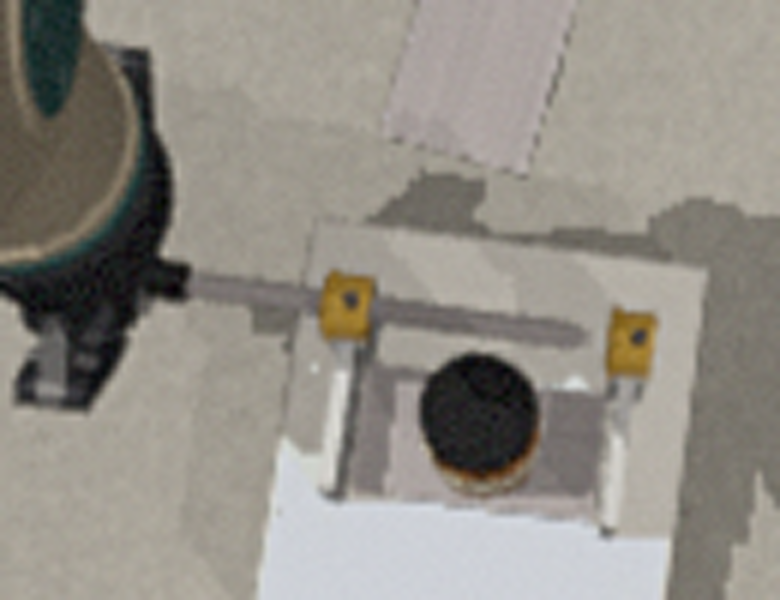

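>>> servo_tool([
  {"dx": -0.07, "dy": -0.4, "dz": 0, "ax": 0, "ay": 0, "az": 0, "claw": 1},
  {"dx": -0.14, "dy": -0.8, "dz": 0, "ax": 0, "ay": 0, "az": 0, "claw": 1},
  {"dx": -0.19, "dy": -1.2, "dz": 0, "ax": 0, "ay": 0, "az": 0, "claw": 1},
  {"dx": -0.24, "dy": -1.6, "dz": 0, "ax": 0, "ay": 0, "az": 0, "claw": 1},
  {"dx": -0.28, "dy": -1.9, "dz": 0, "ax": 0, "ay": 0, "az": 0, "claw": 1},
])

```text
clock: 14.75
eef_pos: [582.1, 152.4, 75.4]
tool_rot: [-1.571, -0.0, -1.696]
force: [0.5, -0.4, -1.9]
width: 13.3
```

>>> servo_tool([
  {"dx": -0.06, "dy": -0.5, "dz": 0, "ax": 0, "ay": 0, "az": 0, "claw": 1},
  {"dx": -0.12, "dy": -1.0, "dz": 0, "ax": 0, "ay": 0, "az": 0, "claw": 1},
  {"dx": -0.19, "dy": -1.5, "dz": 0, "ax": 0, "ay": 0, "az": 0, "claw": 1},
  {"dx": -0.25, "dy": -2.0, "dz": 0, "ax": 0, "ay": 0, "az": 0, "claw": 1},
  {"dx": -0.28, "dy": -2.2, "dz": 0, "ax": 0, "ay": 0, "az": 0, "claw": 1},
  {"dx": -0.28, "dy": -2.2, "dz": 0, "ax": 0, "ay": 0, "az": 0, "claw": 1},
])

```text
clock: 15.25
eef_pos: [579.4, 130.0, 75.5]
tool_rot: [-1.571, -0.0, -1.697]
force: [-0.2, 0.6, 0.1]
width: 13.3
```

```bash
python3 look.py 14
```

```text
15.3 [579.39570502 130.75974585  75.4802825 ] [-1.57078830e+00  1.31895176e-04 -1.69646272e+00] 13.551510640105883 [-0.50292095 -0.2883495  -0.2527432 ] [ 0.10433406 -0.06060641 -0.01611969]
```

View pics/s14z.png

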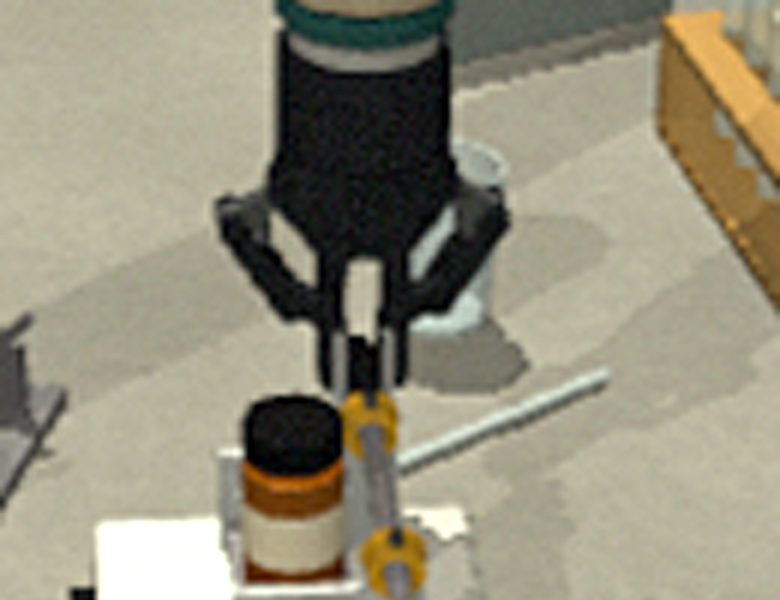

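View pics/t14z.png

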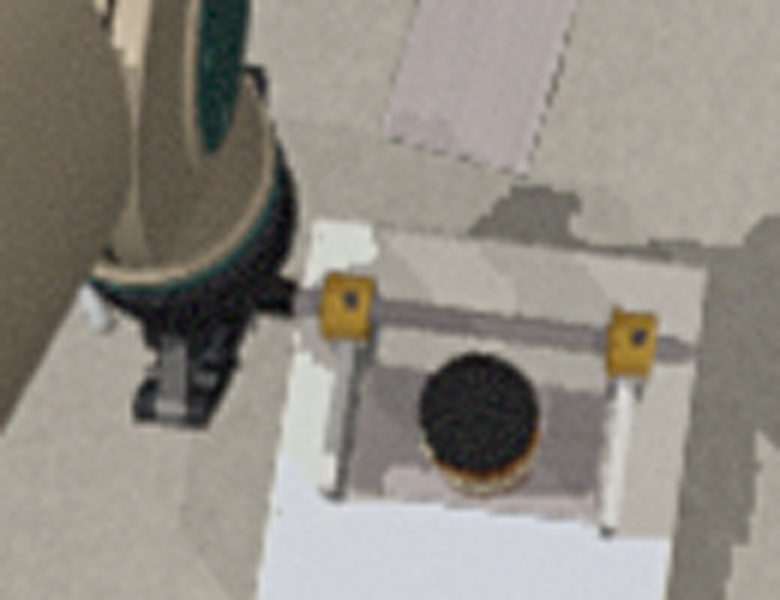

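>>> servo_tool([
  {"dx": 0, "dy": 0, "dz": 0, "ax": 0, "ay": 0, "az": 0, "claw": 1},
  {"dx": 0, "dy": 0, "dz": 0, "ax": 0, "ay": 0, "az": 0, "claw": 1},
  {"dx": 0, "dy": 0, "dz": 0, "ax": 0, "ay": 0, "az": 0, "claw": 1},
  {"dx": 0, "dy": 0, "dz": 0, "ax": 0, "ay": 0, "az": 0, "claw": 1},
  {"dx": 0, "dy": 0, "dz": 0, "ax": 0, "ay": 0, "az": 0, "claw": 1},
  {"dx": 0, "dy": 0, "dz": 0, "ax": 0, "ay": 0, "az": 0, "claw": 1},
])

```text
clock: 15.85
eef_pos: [579.4, 131.2, 75.4]
tool_rot: [-1.571, 0.0, -1.696]
force: [0.3, 0.1, -0.6]
width: 13.6
```

```bash
python3 - <<'E'
from h import *
d=shot('side','s15.png');e=shot('wrist','w15.png');s=read_state();print(s['eef_pos'],s['width'],s['force'],np.abs(s['qd']).max())
E
```

```text
[579.38335014 131.11961159  75.42073787] 13.420136968946272 [ 0.18450465 -0.18649983 -0.94776851] 0.0006301820052255361
```

View pics/s15.png

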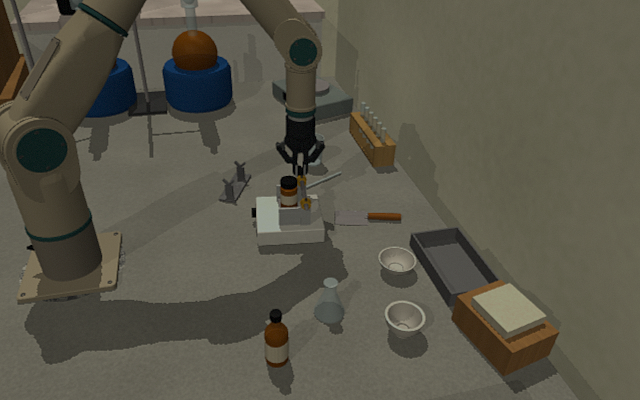

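View pics/w15.png

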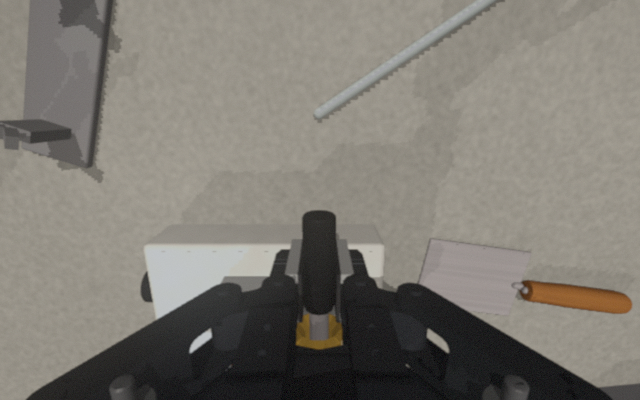

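The jar is standing on the ledge, the bar spans both bushings and is still gripped, and all the bystanders look unmoved. I'll hand it in.

```bash
python3 -c "
from cell import finish_job
print(finish_job())"
```

```text
the job is handed in; nothing more can be done
None
```

The job is handed in at about 16 s of the 64 s allowed. The amber jar stands released on the ledge, and the bar runs through both bushings with the gripper still holding its handle. `finish_job` gives no verdict, so the results below are from my own checks.

- **Jar:** after release, the top view put its cap within about 2 mm of the ledge centre. It was still upright in the last side picture.
- **Bar:** the tip sticks out about 13 mm beyond the right bushing, and the neck is about 9–14 mm short of the left bushing's face. It lined up with the bores to about 1 mm and met no noticeable force going in. At the end the arm was still, outside force was under 1 N and the fingers were closed on the handle.
- **Bystanders:** none had visibly moved in the last side and wrist pictures. The beaker was partly hidden behind the gripper.

**Disagreements:**
- In the side view the fingertips sat about 20 mm higher than the reported tool point, so I gripped the handle 14 mm lower than planned.
- The gripper width read about 2.4 mm below the true size of both the jar and the handle.
- In the last top view, the two visible bar ends added up to about 22 mm instead of the 28 mm expected. I put that down to shading and a coarse picture.

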